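# Gang two lock bolts in the bench jig and clamp them

### The arm

A 6-joint arm with a two-finger parallel gripper is mounted at the origin on a cart in front of the work surface, level with it; the furniture and walls round the work are solid. World frame = base frame: x ahead of the robot, y to its left, z up, the work surface at z = 0. Lengths are in m, angles in degrees, forces in N, time in s.
With the tool pointing down it reaches from about 0.25 to 0.725 m from the base axis. Payload 4 kg.
Tool frame: the origin (TCP) lies midway between the tips of the shut fingers; the grasp point (between the pads) lies 19 mm behind it; y points along the fingers, x is the direction in which the jaws open and shut, and the axes are right-handed (so a half turn about y gives the same grasp; the last joint's range is limited). The gripper opens to 85 mm and grips with 20 to 120 N. Pads are 22 mm wide; open, the fingers measure 114 mm over their backs; the gripper's body (76 mm by 85 mm) begins 54 mm behind the grasp point. The pads swing forward as they close: fully open they stand 13 mm farther back than shut.
Start: joints at [65.776, 13.785, 0.286, 76.501, 0, 90], TCP at [0.205, 0.456, 0.231] pointing down, gripper open.
Joint ranges: [-155.79, 155.79], [-60.16, 107.12], [-62.33, 73.08], [-114, 123.19], [-81.49, 82.49], [-180, 180]. Speed limits (degrees/s): [159.86, 159.86, 180, 180, 180, 180].

### API

Orientations are given as a 3x3 rotation matrix whose columns are the frame's x, y, z axes.
In Python, from station import observe, snapshot, get_calibration, finish_job gives the robot as it stands. The module is installed in compiled form; this text tells all that it offers.
- The arm moves only by the tool send_rows, never from a script. Its argument "plan" is a list of rows, each an object with "offset": the shift along the world's x, y, z in mm, a list of three; "rot": the turn, a rotation vector about the world's x, y, z in degrees, a list of three. A call has 1 to 12 rows; each row shifts and turns the commanded pose from where the row before left it; what a row does not reach is not made up. A row lasts 1/10 s, in which the tool goes at most 50 mm and 8.59 degrees, less where a joint would pass 70% of its speed; a pose out of reach is approached as far as the arm can. A call is refused whole if a number of a shift passes 50 or a number of a turn 8.59, either way. A call with a gripper value outside its range is refused whole. "grip" is the finger opening in mm, from 0 to 85.4, set as the call begins (left out, the last holds). The fingers move at their own pace and stop on an object; "squeeze" is the grip in N (left out, the last holds). Time passes only in rows, so rows that do not move let the fingers close. It gives the time, the measured TCP pose, the force and the opening at its end, in the units of the state.
- observe(): the state, without advancing time (a new reading comes with each control period).
- snapshot(name): name is "scene" or "top"; returns the picture (384x512x3 uint8, red, green, blue); there is no depth.
- get_calibration(name): a dict with "fx", "fy", "cx", "cy" (pixels), "distortion" ([k1, k2, p1, p2, k3] as OpenCV has them; the pictures are not rectified), "xyz" and "attitude" of the camera in the world. Camera axes: x right, y down, z forward; pixel columns grow to the right and rows downward; lengths in m; the calibration is good to about 2 mm. A picture is of the moment at which its call begins. get_calibration takes no time and is no camera call.
- finish_job(): hands the job in, once; it reports no verdict.
The state is a dict: "time": time; "joint_positions": joint angles; "joint_velocities": joint speeds; "tau": joint torques, N m; "eef_pos": TCP position; "tcp_rot": TCP orientation; "wrist_force": force on the tool from outside, world axes, zero at the start; "wrist_torque": the same for the moment, N m; "opening": opening from 0.0 (shut) to 1.0 (fully open).
Only numpy, scipy, OpenCV 4.12 (cv2) and the standard library are available. Lean on these libraries where they do the work, as an engineer would, in place of code of your own. Each camera call takes 0.05 s, during which the arm holds its last target.

### The job

Set up the two loose steel lock bolts in the jig so that their tails can be filed together: lay them flat on the bench, stumps up and both the same way round, side by side and pushed up tight against the fence and each other, with both heads home against the end stop. Then press the toggle clamp's handle right down so that its two rubber feet hold both bolts. Leave the rim lock, the file and the oil can where they are.

Things in the scene. Friction and masses are not known exactly. Their poses are not given: they have to be found in the camera images.
- jig: jig fixed to the bench. Origin: inner corner of fence and end stop, on the bench; x away from the robot, y left, yaw up to 0.12 rad. Steel fence 22 mm high, 5 thick, face at x = 0, from y = -85 to +20 mm; end stop block 18 mm high, 20 thick, face at y = 0, from the fence to x = -53. Before the fence is bare bench: the two heads belong at x -40 to 0, y -70 to 0, tails towards -y. Toggle clamp beyond the stop, at x = -20.
- clamp_arm: steel arm of the toggle clamp, 34 mm wide at its crossbar; origin at its pivot, x = -20, y = 36, z = 38 mm in the jig. Open, it stands upright beyond the end stop, 105 mm high; as the handle goes down it swings over the stop and sets two sprung rubber feet (13 mm across) on the heads, 10 and 30 mm from the fence, 22 mm from the stop.
- clamp_handle (a joint): angle between clamp handle and arm, rad: 2.65 at the start (open; handle leaning 60 degrees up, pointing up and to the left, the jig's +y), 0 at dead point, -0.03 right down (handle level, pointing to +y), where it meets a stop and locks. Stays where left; pressing its end down takes about 3 N, 6 N at most; press past the dead point.
- handle_tip (a point): point on top of the black handle grip, 12 mm short of its end, x = -20 mm in the jig. In the jig's (y, z), mm, it goes from (72, 98) open through (95, 90) and (119, 76) to (126, 51) clamped. The grip is 15 mm wide and thick, from 36 to 90 mm along the handle; this point lies at 78 mm.
- bolt_a: steel lock bolt, 110 mm long, 0.15 to 0.27 kg: square head 70 x 20 mm, 16 mm high; on one end, centred, a thinner tail 40 mm long, 10 mm wide, 8 mm thick (underside 4 mm off the bench) with a 7 mm stump on top, up to 16.5 mm. Origin under mid-length; x along it to the head's face (+55 mm; head's middle at +20), z up. One bolt starts head away from the robot, one head towards it; their places swap.
- bolt_a_head (a point): middle of bolt_a's head end face, 8 mm above its underside
- bolt_a_tail (a point): middle of bolt_a's tail end, 8 mm above its underside
- bolt_b: another bolt, the same in every way as bolt_a: head 70 x 20 x 16 mm, tail 40 x 10 x 8 mm, same origin and axes. Between the bolts and the jig stands the bench vice, 190 mm high; its screw handle (175 mm high) reaches forward to 0.49 m from the robot's base at y = -0.04: carry things over or in front of it
- bolt_b_head (a point): middle of bolt_b's head end face, 8 mm above its underside
- bolt_b_tail (a point): middle of bolt_b's tail end, 8 mm above its underside
- rim_lock: bystander: rusty open lock case, 62 x 110 x 18 mm, beyond the bolts. Leave it.
- file_flat: bystander: flat file with a wooden handle, 238 mm long, 27 mm thick, lying along the bench's front edge at the right. Leave it.
- oiler: bystander: oil can with a long spout, 62 mm across, 143 mm high, behind the jig at the left. Leave it.

How it is judged:
By the outcome, as a careful person would: the job done as asked, in the order asked, and still so for the second after the job is handed in, with the robot touching nothing.
It also fails if it takes over 72 s, if anything falls off the work surface, if the arm or the gripper's body presses on something with over 40 N, if the wrist force passes 120 N, or if a joint passes its speed limit or range.

## Working session

There is one attempt and no reset: what is moved stays moved. The work goes in short steps, Python scripts to look and compute and a tool call to move; the robot and the scene stay as the last step left them, time stands still between calls to the robot, and variables do not carry over. Pictures are saved under pics/ and viewed, and the job is handed in when it is done.

Besides the shell and the picture viewer there is one more tool, called after "Call:" as name([rows], argument=value, ...), one row to a line, values as JSON. send_rows: Moves the arm, as the interface text tells. Its arguments: {"type":"object","properties":{"plan":{"type":"array"},"grip":{"type":"number"},"squeeze":{"type":"number"}},"required":["plan"]}

```bash
mkdir -p pics; ls; python3 - <<'E'
from station import *
import cv2,json
s=observe();print(s)
for n in("scene","top"):
    im=snapshot(n);cv2.imwrite(f"pics/{n}0.png",im[:,:,::-1]);print(n,get_calibration(n))
E
```

```text
pics
{'time': 0.0, 'joint_positions': array([ 6.57743396e+01,  1.38324217e+01,  2.13869327e-01,  7.65024117e+01,
       -3.29823688e-04,  9.00017130e+01]), 'joint_velocities': array([ 0.11183037, -0.06933682,  0.02102329,  0.09811598,  0.03036048,
       -0.05614515]), 'tau': array([ 8.38149663e-04, -3.72317362e+01,  2.52408957e+01,  1.70253601e-02,
       -7.26198391e-05, -2.00897688e-05]), 'eef_pos': array([0.20490635, 0.45538746, 0.23041206]), 'tcp_rot': array([[ 4.10357844e-01, -8.61050339e-04, -9.11924174e-01],
       [ 9.11922136e-01, -1.92766020e-03,  4.10358747e-01],
       [-2.11121947e-03, -9.99997771e-01, -5.81961778e-06]]), 'wrist_force': array([ 0.99195957, -0.1398124 , -0.48861623]), 'wrist_torque': array([ 0.04903696, -0.01600725, -0.0539285 ]), 'opening': 1.0036222376738737}
scene {'fx': 441.83069955697164, 'fy': 441.83069955697164, 'cx': 250.13632155022435, 'cy': 195.57857651920384, 'distortion': array([0.04978781, 0.        , 0.        , 0.        , 0.        ]), 'xyz': array([-0.29532631, -0.53204825,  1.0606594 ]), 'attitude': array([[ 0.60341428, -0.57568702,  0.55179314],
       [-0.79730134, -0.44788009,  0.40461586],
       [ 0.01420506, -0.6840964 , -0.72925327]])}
top {'fx': 355.8592079591995, 'fy': 355.8592079591995, 'cx': 262.1756587124243, 'cy': 193.7741256224841, 'distortion': array([-0.07115796,  0.        ,  0.        ,  0.        ,  0.        ]), 'xyz': array([0.33341184, 0.02771969, 0.90146947]), 'attitude': array([[ 0.02752279, -0.98593784,  0.16483045],
       [-0.99910904, -0.03240971, -0.027032  ],
       [ 0.03199398, -0.1639396 , -0.98595141]])}
```

View pics/top0.png

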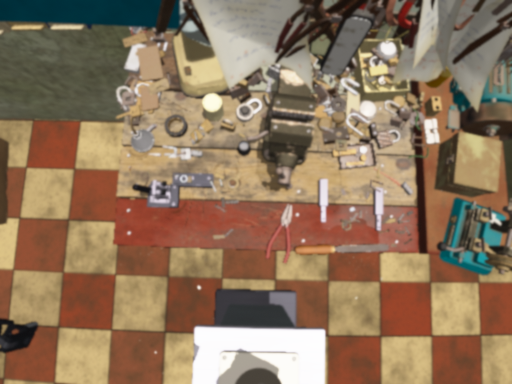

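View pics/scene0.png

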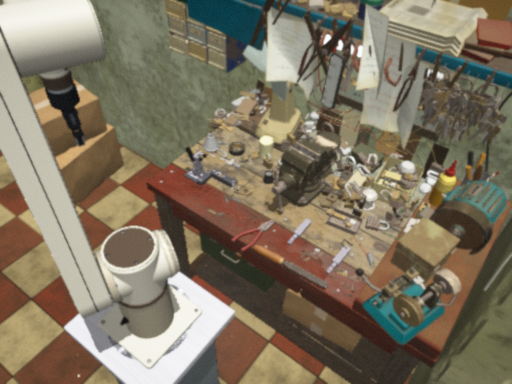

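```bash
cat > h.py <<'E'
import numpy as np,cv2
from station import *
def px2ray(n,uv):
    c=get_calibration(n);K=np.array([[c['fx'],0,c['cx']],[0,c['fy'],c['cy']],[0,0,1]])
    p=cv2.undistortPoints(np.array(uv,float).reshape(-1,1,2),K,np.array(c['distortion'])).reshape(-1,2)
    d=np.c_[p,np.ones(len(p))]@np.array(c['attitude']).T
    return np.array(c['xyz']),d
def onz(n,uv,z):
    o,d=px2ray(n,uv);t=(np.asarray(z)-o[2])/d[:,2];return o+d*t[:,None]
def proj(n,P):
    c=get_calibration(n);K=np.array([[c['fx'],0,c['cx']],[0,c['fy'],c['cy']],[0,0,1]])
    R=np.array(c['attitude']).T;t=-R@np.array(c['xyz'])
    return cv2.projectPoints(np.array(P,float).reshape(-1,1,3),cv2.Rodrigues(R)[0],t,K,np.array(c['distortion']))[0].reshape(-1,2)
def crop(im,x0,y0,x1,y1,s,fn):
    cv2.imwrite(fn,cv2.resize(im[y0:y1,x0:x1,::-1],None,fx=s,fy=s,interpolation=cv2.INTER_NEAREST))
def tri(a,b):
    o1,d1=px2ray("top",[a]);o2,d2=px2ray("scene",[b]);d1=d1[0];d2=d2[0]
    A=np.c_[d1,-d2];s=np.linalg.lstsq(A,o2-o1,rcond=None)[0]
    p=o1+d1*s[0];q=o2+d2*s[1];return (p+q)/2,np.linalg.norm(p-q)
E
python3 - <<'E'
from h import *
t=cv2.imread("pics/top0.png")[:,:,::-1];s=cv2.imread("pics/scene0.png")[:,:,::-1]
crop(t,300,165,400,240,8,"pics/t_b.png");crop(t,125,160,225,220,8,"pics/t_j.png")
crop(s,270,205,370,280,8,"pics/s_b.png");crop(s,170,135,250,195,8,"pics/s_j.png")
E
```

```text
(no output)
```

View pics/t_b.png

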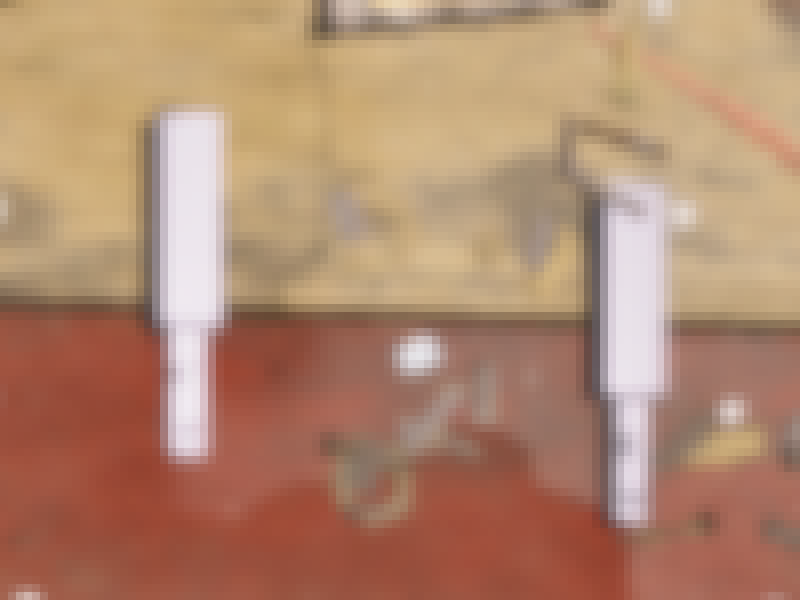

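View pics/t_j.png

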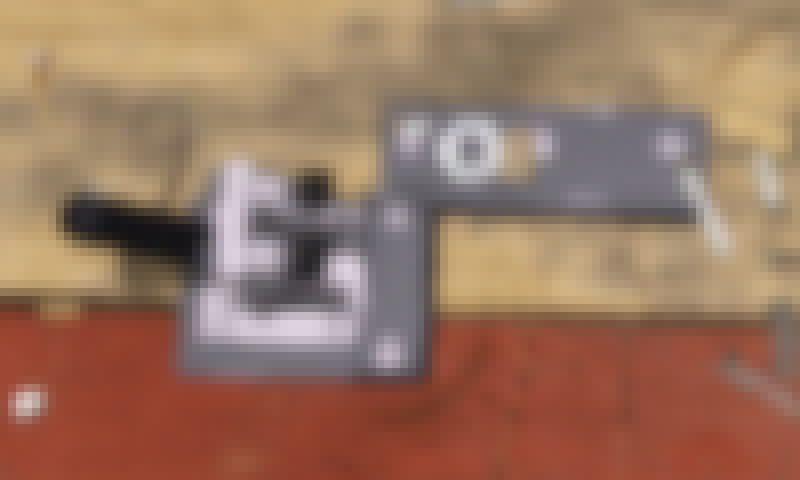

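View pics/s_b.png

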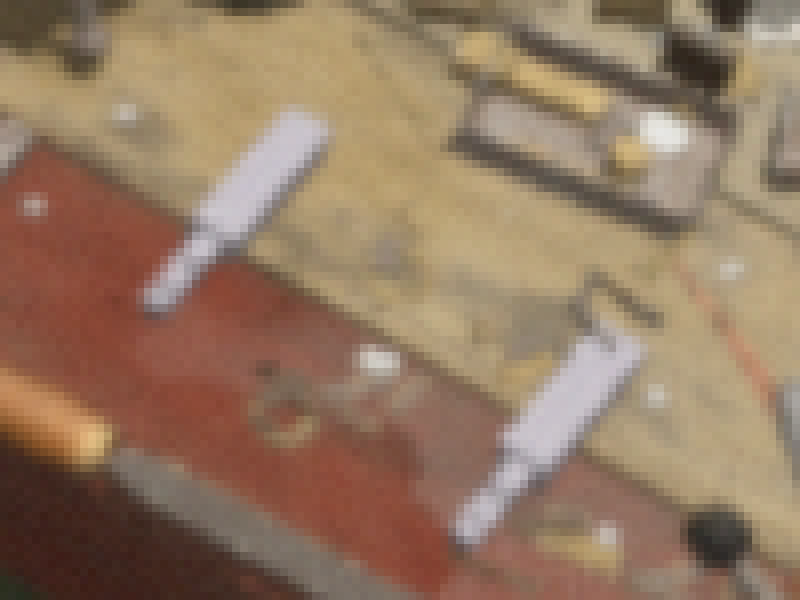

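View pics/s_j.png

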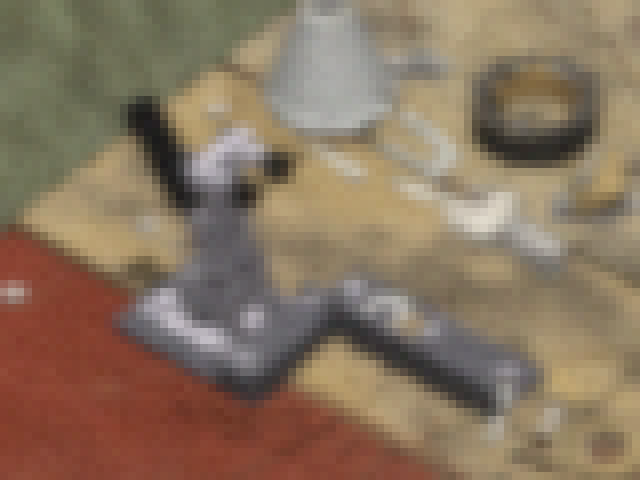

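```bash
python3 - <<'E'
from h import *
def rep(n,im,roi,z):
    x0,y0,x1,y1=roi
    big=cv2.resize(im[y0:y1,x0:x1],None,fx=8,fy=8,interpolation=cv2.INTER_CUBIC)
    hsv=cv2.cvtColor(big,cv2.COLOR_BGR2HSV)
    m=((hsv[...,1]<45)&(hsv[...,2]>165)).astype(np.uint8)
    cs,_=cv2.findContours(m,cv2.RETR_EXTERNAL,cv2.CHAIN_APPROX_NONE)
    for c in cs:
        if cv2.contourArea(c)<4000: continue
        uv=(c.reshape(-1,2)+.5)/8-.5+[x0,y0]
        P=onz(n,uv,z)[:,:2]
        (cx,cy),sz,a=cv2.minAreaRect((P*1000).astype(np.float32))
        print(n,"outline rect mm",cx,cy,sz,a)
        x=P[:,0]; mn,mx=x.min(),x.max(); L=mx-mn
        for f0,f1 in((0.05,.3),(.45,.95)):
            s=(x>mn+f0*L)&(x<mn+f1*L); Q=P[s]; mid=(Q[:,1].min()+Q[:,1].max())/2
            lo=np.polyfit(Q[Q[:,1]<mid][:,0],Q[Q[:,1]<mid][:,1],1);hi=np.polyfit(Q[Q[:,1]>mid][:,0],Q[Q[:,1]>mid][:,1],1)
            xm=mn+(f0+f1)/2*L
            print("  x %.4f yL %.4f yH %.4f w %.4f slopes %.3f %.3f"%(xm,np.polyval(lo,xm),np.polyval(hi,xm),np.polyval(hi,xm)-np.polyval(lo,xm),lo[0],hi[0]))
        print("  x range",mn,mx)
t=cv2.imread("pics/top0.png");s=cv2.imread("pics/scene0.png")
rep("top",t,(312,170,340,230),.016);rep("top",t,(367,180,392,238),.016)
rep("scene",s,(280,212,315,248),.016);rep("scene",s,(322,240,356,278),.016)
# jig: corner pts crop px -> image
J=lambda x,y:[x/8+125-.5,y/8+160-.5]
print("corner bench",onz("top",[J(433,216)],0))
print("fence top front edge L/R",onz("top",[J(440,204),J(700,212)],.022))
print("fence bot front L/R",onz("top",[J(440,214),J(700,222)],0))
print("stop top right edge near/far",onz("top",[J(424,372),J(424,215)],.018))
S=lambda x,y:[x/8+170-.5,y/8+135-.5]
print("scene fence bot L/R",onz("scene",[S(336,330),S(495,415)],0),"top",onz("scene",[S(336,310),S(495,385)],.022))
E
```

```text
top outline rect mm 471.1571350097656 -153.04244995117188 (111.47074890136719, 22.025863647460938) 0.6612991690635681
  x 0.4349 yL -0.1570 yH -0.1448 w 0.0122 slopes 0.014 -0.017
  x 0.4935 yL -0.1630 yH -0.1423 w 0.0207 slopes 0.027 -0.004
  x range 0.4153735868377558 0.5269562652492523
top outline rect mm 453.5211181640625 -300.5967102050781 (30.026811599731445, 111.75341796875) 88.89395904541016
  x 0.4173 yL -0.2999 yH -0.2891 w 0.0108 slopes -0.075 -0.054
  x 0.4760 yL -0.3088 yH -0.2865 w 0.0222 slopes -0.152 -0.044
  x range 0.397784164184692 0.5094981650230916
scene outline rect mm 471.36688232421875 -154.603515625 (21.33708381652832, 112.14215087890625) 88.66059875488281
  x 0.4349 yL -0.1594 yH -0.1518 w 0.0077 slopes -0.022 0.020
  x 0.4937 yL -0.1646 yH -0.1448 w 0.0197 slopes -0.011 -0.015
  x range 0.41527615521546135 0.5273433077309018
scene outline rect mm 453.1553039550781 -296.9370422363281 (23.325929641723633, 113.18328094482422) 85.57598114013672
  x 0.4161 yL -0.3025 yH -0.2948 w 0.0077 slopes 0.022 -0.142
  x 0.4754 yL -0.3087 yH -0.2900 w 0.0187 slopes -0.010 -0.125
  x range 0.3962720075724804 0.5093597415870134
corner bench [[0.49599835 0.21813988 0.        ]]
fence top front edge L/R [[0.49592277 0.21155284 0.022     ]
 [0.49606119 0.1299847  0.022     ]]
fence bot front L/R [[0.49672444 0.21593484 0.        ]
 [0.49686614 0.13237626 0.        ]]
stop top right edge near/far [[0.44325658 0.2138956  0.018     ]
 [0.49297847 0.2171924  0.018     ]]
scene fence bot L/R [[0.50019749 0.21727554 0.        ]
 [0.50232931 0.13166616 0.        ]] top [[0.49288684 0.20958829 0.022     ]
 [0.49932216 0.1287756  0.022     ]]
```

```bash
python3 - <<'E'
from h import *
t=cv2.imread("pics/top0.png");s=cv2.imread("pics/scene0.png")
a=cv2.resize(t[168:212,145:217],None,fx=11,fy=11,interpolation=cv2.INTER_CUBIC)
a=cv2.convertScaleAbs(a,alpha=1.4);cv2.imwrite("pics/tj2.png",a)
b=cv2.resize(s[160:190,182:240],None,fx=13,fy=13,interpolation=cv2.INTER_CUBIC)
cv2.imwrite("pics/sj2.png",cv2.convertScaleAbs(b,alpha=1.4))
E
```

```text
(no output)
```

View pics/tj2.png

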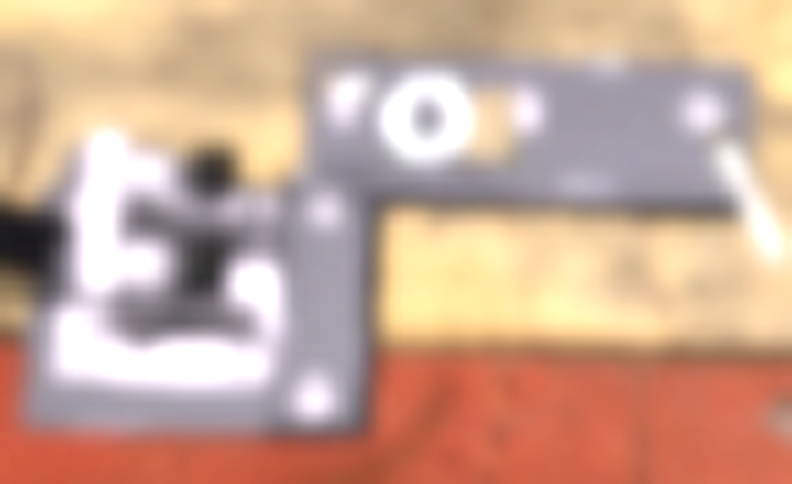

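View pics/sj2.png

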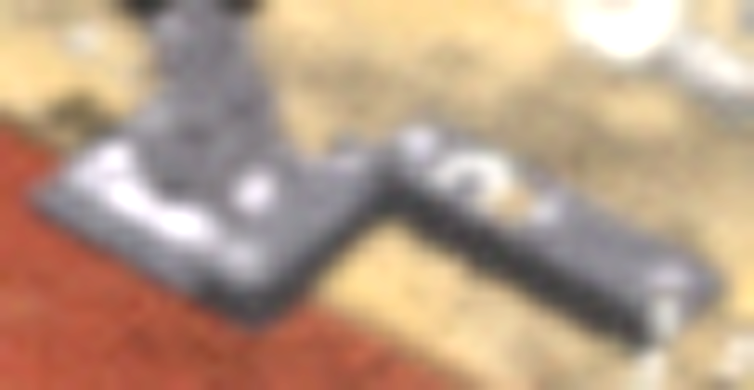

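```bash
python3 - <<'E'
from h import *
def edge(n,im,pts,axis,z):
    # pts: list of (fixed coord, lo, hi); walk from object to bench, find saturation threshold crossing, subpixel
    out=[]
    S=cv2.cvtColor(im,cv2.COLOR_BGR2HSV)[...,1].astype(float)
    for f,a,b in pts:
        r=np.arange(a,b+1); v=S[r,f] if axis==0 else S[f,r]
        i=np.where((v[:-1]<75)&(v[1:]>=75))[0]
        if len(i)==0: continue
        i=i[0]; p=r[i]+(75-v[i])/(v[i+1]-v[i]); out.append((f,p) if axis==0 else (p,f))
    out=np.array(out); P=onz(n,out,z)
    return out,P
def fit(P,ax):
    o=1-ax
    k=np.polyfit(P[:,o],P[:,ax],1);r=P[:,ax]-np.polyval(k,P[:,o]);g=abs(r)<2*r.std()+1e-9
    k=np.polyfit(P[g,o],P[g,ax],1);r=P[g,ax]-np.polyval(k,P[g,o]);return k,r.std(),g.sum()
t=cv2.imread("pics/top0.png")
o,P=edge("top",t,[(u,180,192) for u in range(182,208)],0,0.0)
k,r,n=fit(P,0);print("fence foot x=a*y+b",k,r,n,"yaw",-k[0],"x at y=.217",np.polyval(k,.217), P[:,1].min(),P[:,1].max())
o,P=edge("top",t,[(v,174,184) for v in range(190,206)],1,0.0)
k2,r,n=fit(P,1);print("stop foot y=a*x+b",k2,r,n,"y at .497",np.polyval(k2,.497),P[:,0].min())
s=cv2.imread("pics/scene0.png")
o,P=edge("scene",s,[(u,165,192) for u in range(214,230)],0,0.0)
print(np.round(P[:,:2],4).tolist());k,r,n=fit(P,0);print("scene fence",k,r,n,np.polyval(k,.217))
o,P=edge("scene",s,[(v,196,218) for v in range(178,184)],1,0.0)
print(np.round(P[:,:2],4).tolist())
# fence right end at top z 22
S=cv2.cvtColor(t,cv2.COLOR_BGR2HSV)[...,1]
print(S[172:190,195].tolist(),S[180,205:218].tolist())
E
```

```text
fence foot x=a*y+b [0.00626367 0.49462276] 0.00033491062953210586 26 yaw -0.006263669977786784 x at y=.217 0.4959819813481532 0.1451615308603664 0.20946904630898652
stop foot y=a*x+b [-0.00333732  0.21829022] 0.00031625480449371895 16 y at .497 0.21663157077892145 0.44807646961251113
[[0.4963, 0.2028], [0.4962, 0.1982], [0.4979, 0.1952], [0.4963, 0.1894], [0.4956, 0.1844], [0.4969, 0.1811], [0.4969, 0.1767], [0.4974, 0.1727], [0.4973, 0.1682], [0.5504, 0.2077], [0.5502, 0.203], [0.5469, 0.1958], [0.5667, 0.2075], [0.5708, 0.2063], [0.5732, 0.2038], [0.5751, 0.2008]]
scene fence [1.8601971 0.1655798] 0.023512520633895535 16 0.5692425684970754
[[0.4874, 0.2158], [0.4806, 0.2166], [0.4749, 0.2161], [0.4694, 0.2154], [0.4636, 0.215], [0.4574, 0.2153]]
[73, 42, 15, 19, 21, 19, 17, 19, 17, 19, 19, 19, 18, 17, 26, 76, 88, 87] [21, 20, 19, 13, 11, 15, 12, 20, 54, 81, 88, 90, 86]
```

Call:
send_rows([
  {"offset":[15,-46,4],"rot":[0,0,-8.5]},
  {"offset":[15,-46,4],"rot":[0,0,-8.5]},
  {"offset":[15,-46,4],"rot":[0,0,-8.5]},
  {"offset":[15,-46,4],"rot":[0,0,-8.5]},
  {"offset":[15,-46,4],"rot":[0,0,-8.5]},
  {"offset":[15,-46,0],"rot":[0,0,-8.5]},
  {"offset":[15,-46,0],"rot":[0,0,-8.5]},
  {"offset":[15,-46,0],"rot":[0,0,-8.5]},
  {"offset":[15,-46,0],"rot":[0,0,-8.5]},
  {"offset":[15,-46,0],"rot":[0,0,-8.5]},
  {"offset":[15,-46,0],"rot":[0,0,-8.5]},
  {"offset":[25,-43,0],"rot":[0,0,-8.5]},
], grip=60)

```text
time: 1.3
eef_pos: [0.3944, -0.0952, 0.2513]
tcp_rot: [[0.802, -0.0, 0.597], [-0.597, 0.0, 0.802], [-0.0, -1.0, 0.0]]
wrist_force: [0.4, 1.2, -0.1]
opening: 0.708
```

Call:
send_rows([
  {"offset":[10,-30,-20],"rot":[0,0,-7.7]},
  {"offset":[25,-30,-20],"rot":[0,0,-7.7]},
  {"offset":[25,0,-20],"rot":[0,0,-7.7]},
  {"offset":[31,0,-30],"rot":[0,0,-7.7]},
  {"offset":[0,0,-40],"rot":[0,0,-7.7]},
  {"offset":[0,0,-40],"rot":[0,0,-7.6]},
  {"offset":[0,0,-30],"rot":[0,0,-7.6]},
  {"offset":[0,0,0],"rot":[0,0,0]},
  {"offset":[0,0,0],"rot":[0,0,0]},
])

```text
time: 2.2
eef_pos: [0.4858, -0.1529, 0.0512]
tcp_rot: [[0.004, -0.002, 1.0], [-1.0, 0.001, 0.004], [-0.001, -1.0, -0.002]]
wrist_force: [0.5, 0.2, -0.0]
opening: 0.7
```

```bash
python3 - <<'E'
from h import *
s=observe();print(s['eef_pos'],s['tcp_rot'].round(4).tolist(),s['joint_positions'])
t=snapshot("top");crop(t,290,150,400,240,7,"pics/t1.png")
s=snapshot("scene");crop(s,250,180,370,280,6,"pics/s1.png")
E
```

```text
[ 0.48576013 -0.15291173  0.05121405] [[0.0041, -0.0016, 1.0], [-1.0, 0.0005, 0.0041], [-0.0005, -1.0, -0.0016]] [-1.74739228e+01  2.36555972e+01 -1.46688432e+01  5.17732355e+01
  8.69218726e-04  1.62293513e+02]
```

View pics/s1.png

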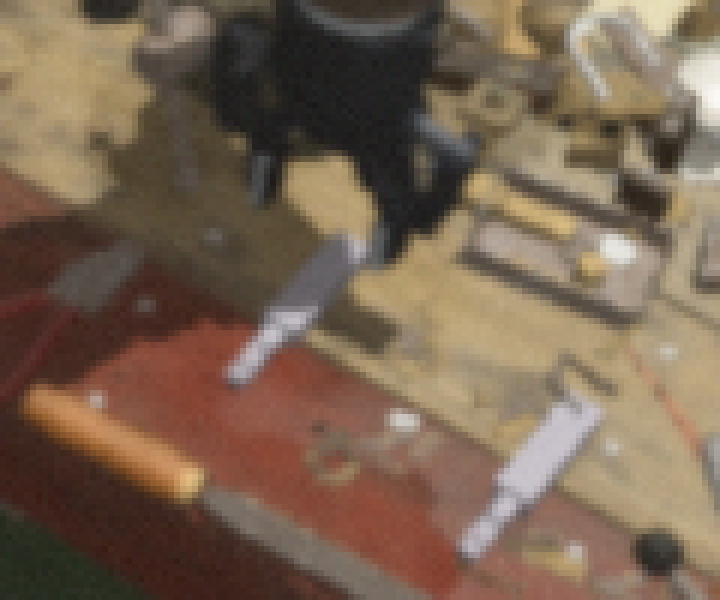

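View pics/t1.png

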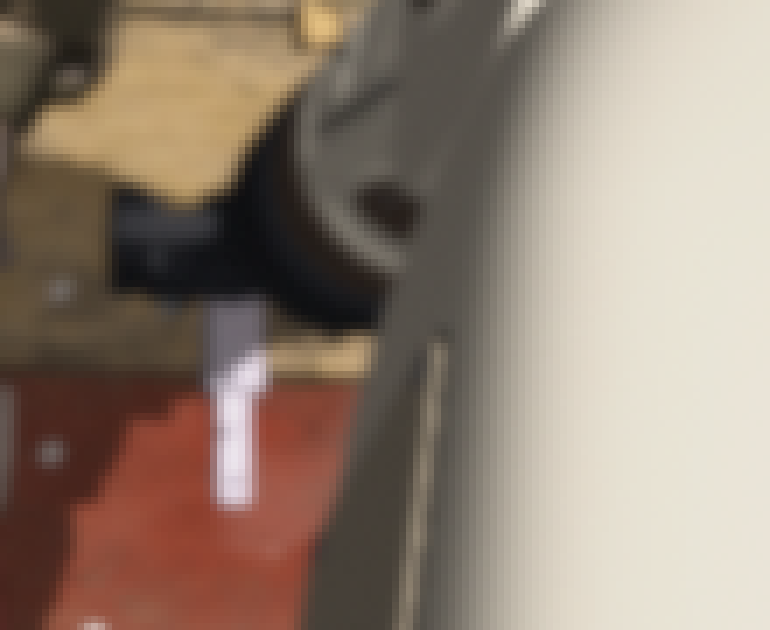

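Call:
send_rows([
  {"offset":[0,0,-24],"rot":[0,0,0]},
  {"offset":[0,0,-16],"rot":[0,0,0]},
  {"offset":[0,0,-7],"rot":[0,0,0]},
  {"offset":[0,0,0],"rot":[0,0,0]},
])

```text
time: 2.7
eef_pos: [0.4866, -0.1532, 0.005]
tcp_rot: [[0.002, 0.001, 1.0], [-1.0, -0.0, 0.002], [0.0, -1.0, 0.001]]
wrist_force: [0.4, -0.9, 0.3]
opening: 0.699
```

Call:
send_rows([
  {"offset":[0,0,0],"rot":[0,0,0]},
  {"offset":[0,0,0],"rot":[0,0,0]},
  {"offset":[0,0,0],"rot":[0,0,0]},
  {"offset":[0,0,0],"rot":[0,0,0]},
  {"offset":[0,0,0],"rot":[0,0,0]},
  {"offset":[0,0,0],"rot":[0,0,0]},
], grip=10, squeeze=50)

```text
time: 3.3
eef_pos: [0.4872, -0.1533, 0.0056]
tcp_rot: [[0.001, 0.002, 1.0], [-1.0, -0.001, 0.001], [0.001, -1.0, 0.002]]
wrist_force: [-0.8, 0.2, 5.6]
opening: 0.214
```

Call:
send_rows([
  {"offset":[0,0,3],"rot":[0,0,0]},
  {"offset":[0,0,7],"rot":[0,0,0]},
  {"offset":[0,0,20],"rot":[0,0,0]},
  {"offset":[0,0,30],"rot":[0,0,0]},
  {"offset":[0,0,0],"rot":[0,0,0]},
])

```text
time: 3.8
eef_pos: [0.489, -0.1539, 0.0681]
tcp_rot: [[0.001, 0.007, 1.0], [-1.0, -0.002, 0.001], [0.002, -1.0, 0.007]]
wrist_force: [0.9, -0.4, -1.2]
opening: 0.218
```

```bash
python3 - <<'E'
from h import *
t=snapshot("top");crop(t,290,150,400,240,7,"pics/t2.png")
s=snapshot("scene");crop(s,250,180,370,280,6,"pics/s2.png")
E
```

```text
(no output)
```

View pics/s2.png

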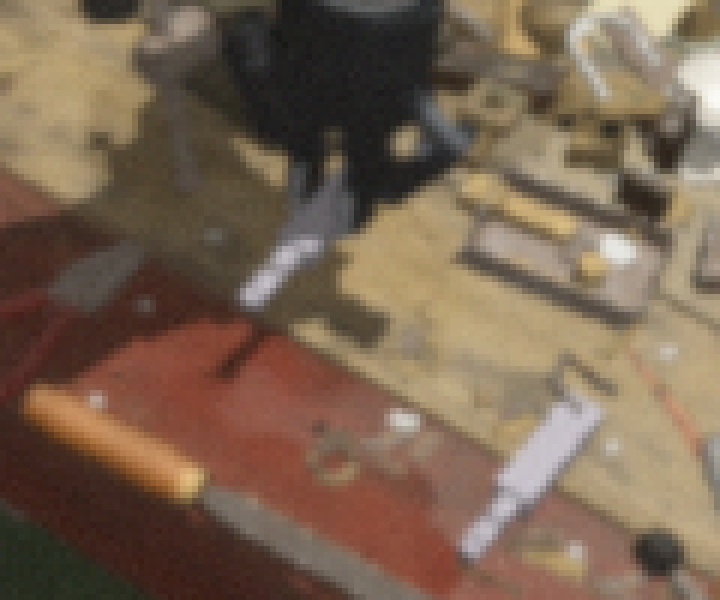

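Call:
send_rows([
  {"offset":[-35,0,30],"rot":[0,0,0]},
  {"offset":[-35,10,30],"rot":[0,0,8]},
  {"offset":[-35,20,28],"rot":[0,0,8]},
  {"offset":[0,37,30],"rot":[0,0,8]},
  {"offset":[0,37,30],"rot":[0,0,8]},
  {"offset":[0,37,0],"rot":[0,0,8]},
  {"offset":[0,37,0],"rot":[0,0,8]},
  {"offset":[0,37,0],"rot":[0,0,8]},
  {"offset":[0,37,0],"rot":[0,0,8]},
  {"offset":[0,37,0],"rot":[0,0,8]},
  {"offset":[0,25,0],"rot":[0,0,8]},
  {"offset":[0,12,0],"rot":[0,0,8]},
])

```text
time: 5.1
eef_pos: [0.38, 0.1747, 0.2107]
tcp_rot: [[1.0, -0.003, 0.025], [-0.025, -0.001, 1.0], [-0.003, -1.0, -0.001]]
wrist_force: [-0.4, -1.6, -1.9]
opening: 0.218
```

Call:
send_rows([
  {"offset":[25,0,0],"rot":[0,0,2]},
  {"offset":[30,0,-30],"rot":[0,0,0]},
  {"offset":[23,0,-40],"rot":[0,0,0]},
  {"offset":[0,0,-40],"rot":[0,0,0]},
  {"offset":[0,0,-40],"rot":[0,0,0]},
  {"offset":[0,0,-20],"rot":[0,0,0]},
  {"offset":[0,0,0],"rot":[0,0,0]},
  {"offset":[0,0,0],"rot":[0,0,0]},
  {"offset":[0,0,0],"rot":[0,0,0]},
])

```text
time: 6.0
eef_pos: [0.4602, 0.1734, 0.0435]
tcp_rot: [[1.0, 0.002, -0.001], [0.001, 0.001, 1.0], [0.002, -1.0, 0.001]]
wrist_force: [0.7, 0.4, -1.4]
opening: 0.212
```

```bash
python3 - <<'E'
from h import *
s=observe();print(s['eef_pos'],s['tcp_rot'].round(4).tolist(),s['joint_positions'])
t=snapshot("top");crop(t,130,140,240,230,7,"pics/t3.png")
s=snapshot("scene");crop(s,160,110,280,210,6,"pics/s3.png")
E
```

```text
[0.46021751 0.17339136 0.04345222] [[1.0, 0.0021, -0.0014], [0.0014, 0.0008, 1.0], [0.0021, -1.0, 0.0008]] [ 2.06447471e+01  2.24313085e+01 -1.81091718e+01  4.93289239e+01
 -5.92937590e-04  1.10564667e+02]
```

View pics/t3.png

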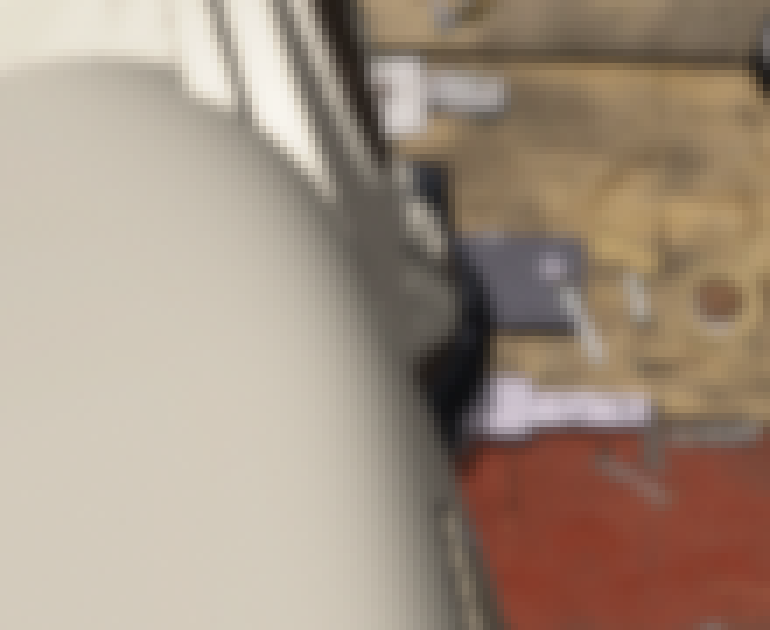

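View pics/s3.png

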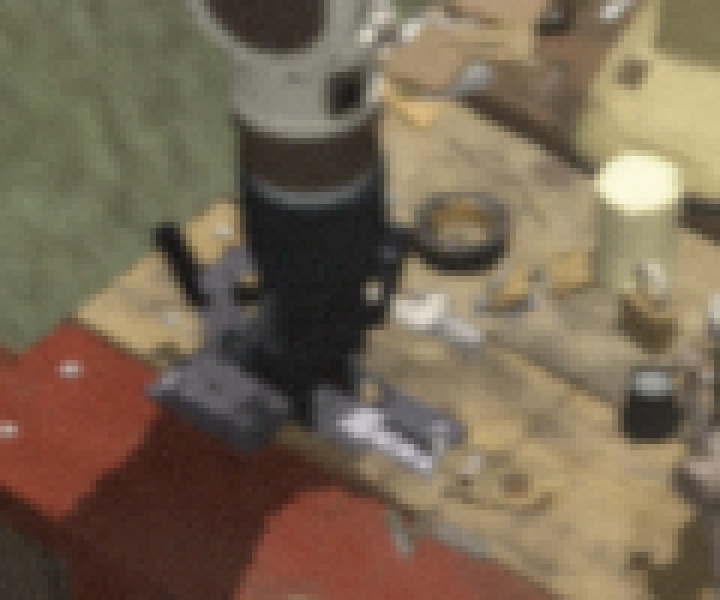

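Call:
send_rows([
  {"offset":[0,0,-20],"rot":[0,0,0]},
  {"offset":[0,0,-10],"rot":[0,0,0]},
  {"offset":[0,0,-5],"rot":[0,0,0]},
  {"offset":[0,0,-2],"rot":[0,0,0]},
  {"offset":[0,0,-1],"rot":[0,0,0]},
  {"offset":[0,0,0],"rot":[0,0,0]},
])

```text
time: 6.7
eef_pos: [0.4588, 0.1728, 0.0056]
tcp_rot: [[1.0, -0.0, -0.001], [0.001, -0.0, 1.0], [-0.0, -1.0, -0.0]]
wrist_force: [-3.1, -1.5, 7.2]
opening: 0.218
```

Call:
send_rows([
  {"offset":[0,0,0],"rot":[0,0,0]},
  {"offset":[0,0,0],"rot":[0,0,0]},
  {"offset":[0,0,5],"rot":[0,0,0]},
  {"offset":[0,0,15],"rot":[0,0,0]},
  {"offset":[0,0,20],"rot":[0,0,0]},
], grip=30)

```text
time: 7.2
eef_pos: [0.4585, 0.1727, 0.0443]
tcp_rot: [[1.0, -0.002, -0.001], [0.001, -0.001, 1.0], [-0.002, -1.0, -0.001]]
wrist_force: [0.4, -0.0, -0.3]
opening: 0.351
```

Call:
send_rows([
  {"offset":[-15,-2,0],"rot":[0,0,0]},
  {"offset":[-16,-2,0],"rot":[0,0,0]},
  {"offset":[0,0,0],"rot":[0,0,0]},
  {"offset":[0,0,0],"rot":[0,0,0]},
  {"offset":[0,0,-20],"rot":[0,0,0]},
  {"offset":[0,0,-12],"rot":[0,0,0]},
  {"offset":[0,0,-6],"rot":[0,0,0]},
  {"offset":[0,0,0],"rot":[0,0,0]},
], grip=0)

```text
time: 8.0
eef_pos: [0.4283, 0.1689, 0.0056]
tcp_rot: [[1.0, -0.001, -0.001], [0.001, -0.0, 1.0], [-0.001, -1.0, -0.0]]
wrist_force: [-0.3, -0.4, 0.0]
opening: -0.005
```

```bash
python3 - <<'E'
from h import *
s=observe();print(s['eef_pos'])
t=snapshot("top");crop(t,130,140,240,230,7,"pics/t4.png")
s=snapshot("scene");crop(s,160,110,280,210,6,"pics/s4.png")
E
```

```text
[0.4282586  0.16889036 0.00555934]
```

View pics/t4.png

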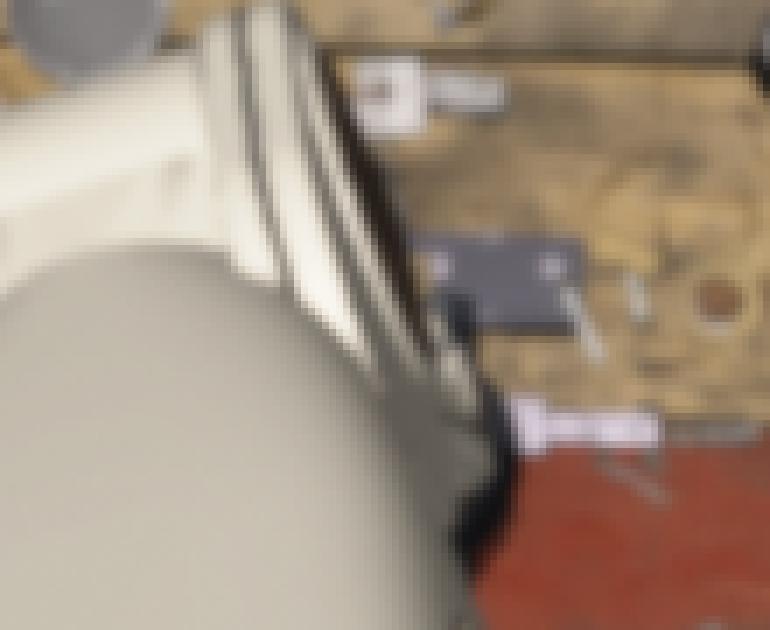

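View pics/s4.png

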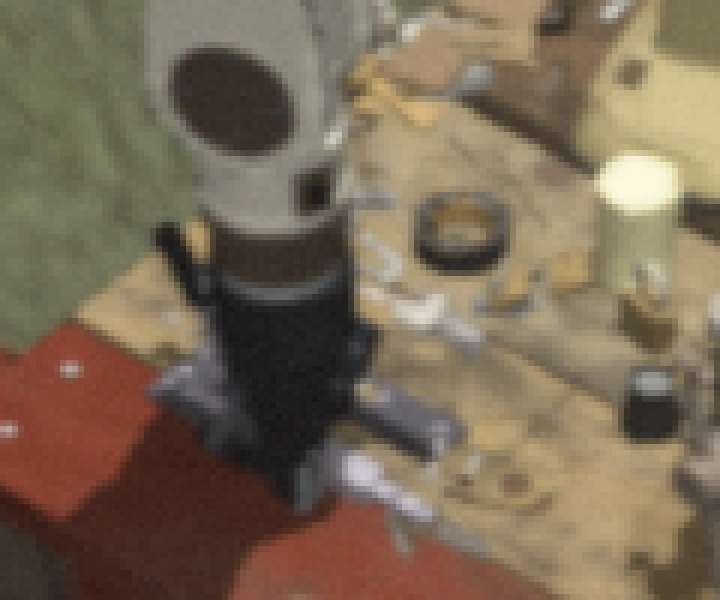

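Call:
send_rows([
  {"offset":[5,0,0],"rot":[0,0,0]},
  {"offset":[5,0,0],"rot":[0,0,0]},
  {"offset":[5,0,0],"rot":[0,0,0]},
  {"offset":[5,0,0],"rot":[0,0,0]},
  {"offset":[5,0,0],"rot":[0,0,0]},
  {"offset":[2,0,0],"rot":[0,0,0]},
  {"offset":[2,0,0],"rot":[0,0,0]},
  {"offset":[0,0,0],"rot":[0,0,0]},
])

```text
time: 8.9
eef_pos: [0.4569, 0.169, 0.0066]
tcp_rot: [[1.0, -0.001, -0.001], [0.001, 0.0, 1.0], [-0.001, -1.0, 0.0]]
wrist_force: [-4.9, -0.3, 5.0]
opening: -0.001
```

Call:
send_rows([
  {"offset":[2,0,0],"rot":[0,0,0]},
  {"offset":[1,0,0],"rot":[0,0,0]},
  {"offset":[0,0,0],"rot":[0,0,0]},
])

```text
time: 9.2
eef_pos: [0.4598, 0.169, 0.0065]
tcp_rot: [[1.0, -0.001, -0.001], [0.001, 0.0, 1.0], [-0.001, -1.0, 0.0]]
wrist_force: [-3.3, -0.6, 4.9]
opening: -0.002
```

Call:
send_rows([
  {"offset":[1,0,0],"rot":[0,0,0]},
  {"offset":[1,0,0],"rot":[0,0,0]},
  {"offset":[0,0,0],"rot":[0,0,0]},
])

```text
time: 9.5
eef_pos: [0.4605, 0.1691, 0.0065]
tcp_rot: [[1.0, -0.003, -0.002], [0.002, 0.001, 1.0], [-0.003, -1.0, 0.001]]
wrist_force: [-7.0, -0.0, 8.1]
opening: -0.002
```

Call:
send_rows([
  {"offset":[1,0,0],"rot":[0,0,0]},
  {"offset":[1,0,0],"rot":[0,0,0]},
  {"offset":[0,0,0],"rot":[0,0,0]},
])

```text
time: 9.8
eef_pos: [0.4608, 0.1691, 0.0064]
tcp_rot: [[1.0, -0.006, -0.002], [0.002, 0.001, 1.0], [-0.006, -1.0, 0.001]]
wrist_force: [-11.1, 1.0, 11.6]
opening: -0.005
```

Call:
send_rows([
  {"offset":[-10,0,0],"rot":[0,0,0]},
  {"offset":[-10,0,20],"rot":[0,0,0]},
  {"offset":[-20,-10,40],"rot":[0,0,-7]},
  {"offset":[-20,-35,30],"rot":[0,0,-8.5]},
  {"offset":[-20,-40,30],"rot":[0,0,-8.5]},
  {"offset":[0,-45,30],"rot":[0,0,-8.5]},
  {"offset":[0,-45,0],"rot":[0,0,-8.5]},
  {"offset":[0,-45,0],"rot":[0,0,-8.5]},
  {"offset":[0,-45,0],"rot":[0,0,-8.5]},
  {"offset":[0,-45,0],"rot":[0,0,-8.5]},
  {"offset":[0,-45,0],"rot":[0,0,-8.5]},
  {"offset":[0,-45,0],"rot":[0,0,-8.5]},
], grip=60)

```text
time: 11.0
eef_pos: [0.3861, -0.2273, 0.1521]
tcp_rot: [[0.108, 0.002, 0.994], [-0.994, -0.002, 0.108], [0.002, -1.0, 0.002]]
wrist_force: [0.8, 0.2, -0.2]
opening: 0.707
```

```bash
python3 - <<'E'
from h import *
t=snapshot("top");crop(t,140,165,220,215,9,"pics/t5.png")
s=snapshot("scene");crop(s,170,130,270,200,8,"pics/s5.png")
J=lambda x,y:[x/8+300-.5,y/8+165-.5]
a=onz("top",[J(633,210),J(633,370),J(629,430),J(629,520)],[.016,.016,.012,.012]);print(a)
S=lambda x,y:[x/8+270-.5,y/8+205-.5]
print(onz("scene",[S(620,345),S(525,455),S(467,535)],[.016,.016,.012]))
E
```

```text
[[ 0.49918905 -0.29614971  0.016     ]
 [ 0.44732891 -0.29479311  0.016     ]
 [ 0.42851423 -0.29447084  0.012     ]
 [ 0.39980845 -0.29381721  0.012     ]]
[[ 0.50268183 -0.30179495  0.016     ]
 [ 0.43892626 -0.29842277  0.016     ]
 [ 0.39963835 -0.29821517  0.012     ]]
```

View pics/t5.png

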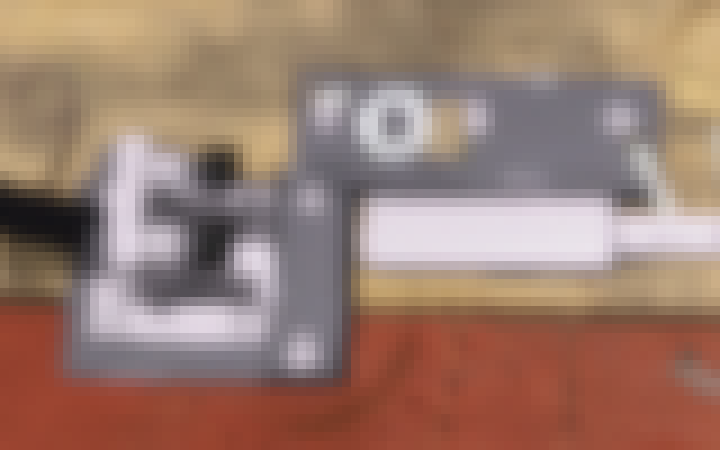

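View pics/s5.png

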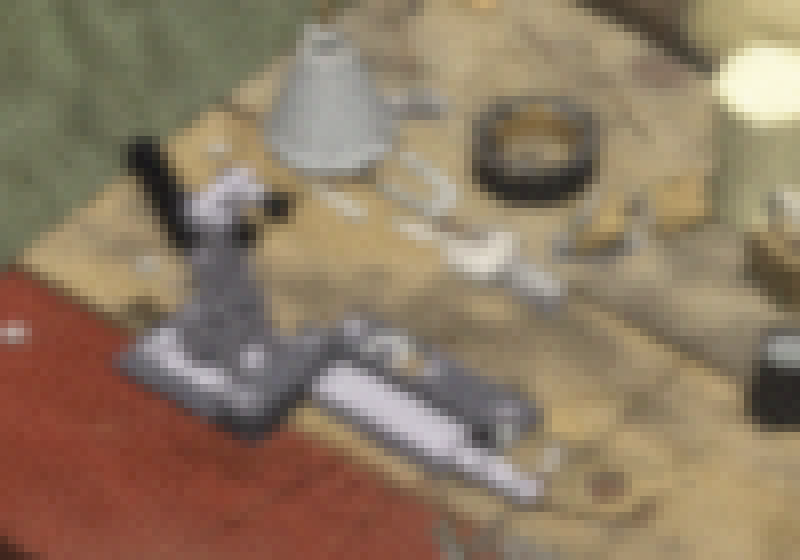

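Call:
send_rows([
  {"offset":[20,-35,-10],"rot":[0,0,-4]},
  {"offset":[30,-35,-20],"rot":[0,0,-4]},
  {"offset":[33,0,-30],"rot":[0,0,0]},
  {"offset":[0,0,-40],"rot":[0,0,0]},
  {"offset":[0,0,0],"rot":[0,0,0]},
  {"offset":[0,0,0],"rot":[0,0,0]},
])

```text
time: 11.7
eef_pos: [0.4677, -0.2935, 0.0514]
tcp_rot: [[-0.024, -0.003, 1.0], [-1.0, 0.001, -0.024], [-0.001, -1.0, -0.003]]
wrist_force: [-0.1, 0.1, 0.4]
opening: 0.699
```

```bash
python3 - <<'E'
from h import *
s=observe();print(s['eef_pos'])
t=snapshot("top");crop(t,320,150,430,240,7,"pics/t6.png")
s=snapshot("scene");crop(s,280,190,400,290,6,"pics/s6.png")
E
```

```text
[ 0.46772872 -0.29348877  0.05139724]
```

View pics/s6.png

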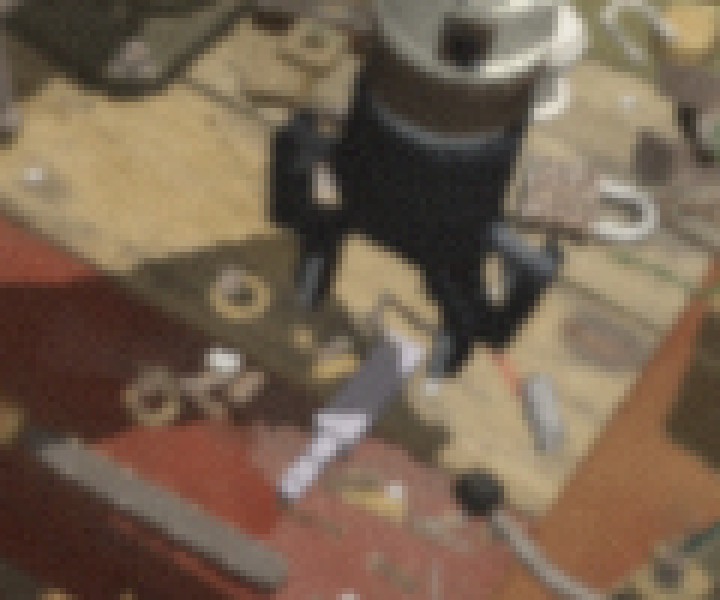

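View pics/t6.png

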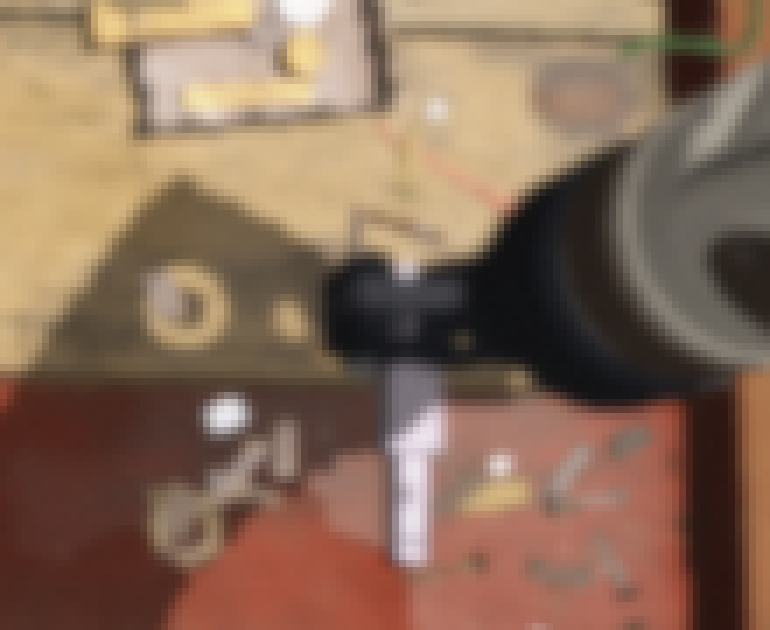

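Call:
send_rows([
  {"offset":[2,-3,-24],"rot":[0,0,0]},
  {"offset":[0,0,-16],"rot":[0,0,0]},
  {"offset":[0,0,-6],"rot":[0,0,0]},
  {"offset":[0,0,0],"rot":[0,0,0]},
])

```text
time: 12.2
eef_pos: [0.4708, -0.2976, 0.0069]
tcp_rot: [[-0.025, 0.001, 1.0], [-1.0, -0.001, -0.025], [0.001, -1.0, 0.001]]
wrist_force: [0.0, 0.7, 0.4]
opening: 0.705
```

Call:
send_rows([
  {"offset":[0,0,0],"rot":[0,0,0]},
  {"offset":[0,0,0],"rot":[0,0,0]},
  {"offset":[0,0,0],"rot":[0,0,0]},
  {"offset":[0,0,0],"rot":[0,0,0]},
  {"offset":[0,0,0],"rot":[0,0,0]},
  {"offset":[0,0,0],"rot":[0,0,0]},
], grip=10)

```text
time: 12.8
eef_pos: [0.4714, -0.2979, 0.0072]
tcp_rot: [[-0.025, 0.002, 1.0], [-1.0, -0.001, -0.025], [0.001, -1.0, 0.002]]
wrist_force: [-0.7, 0.6, 6.2]
opening: 0.218
```

Call:
send_rows([
  {"offset":[0,0,15],"rot":[0,0,0]},
  {"offset":[-20,0,35],"rot":[0,0,0]},
  {"offset":[-30,20,30],"rot":[0,0,8.3]},
  {"offset":[-35,30,15],"rot":[0,0,8.3]},
  {"offset":[0,40,25],"rot":[0,0,8.3]},
  {"offset":[0,40,25],"rot":[0,0,8.3]},
  {"offset":[0,40,25],"rot":[0,0,8.3]},
  {"offset":[0,40,25],"rot":[0,0,8.3]},
  {"offset":[0,45,0],"rot":[0,0,8.3]},
  {"offset":[0,45,0],"rot":[0,0,8.3]},
  {"offset":[0,45,0],"rot":[0,0,8.3]},
  {"offset":[0,45,0],"rot":[0,0,8.3]},
])

```text
time: 14.0
eef_pos: [0.3849, 0.0942, 0.2009]
tcp_rot: [[0.99, 0.0, 0.141], [-0.141, -0.0, 0.99], [0.0, -1.0, -0.0]]
wrist_force: [1.5, -0.6, -2.4]
opening: 0.215
```

Call:
send_rows([
  {"offset":[0,43,0],"rot":[0,0,8.3]},
  {"offset":[0,30,0],"rot":[0,0,0]},
  {"offset":[0,10,0],"rot":[0,0,0]},
  {"offset":[25,0,-30],"rot":[0,0,0]},
  {"offset":[30,0,-40],"rot":[0,0,0]},
  {"offset":[0,0,-40],"rot":[0,0,0]},
  {"offset":[0,0,-40],"rot":[0,0,0]},
  {"offset":[0,0,-20],"rot":[0,0,0]},
  {"offset":[0,0,0],"rot":[0,0,0]},
  {"offset":[0,0,0],"rot":[0,0,0]},
  {"offset":[0,0,0],"rot":[0,0,0]},
])

```text
time: 15.1
eef_pos: [0.4421, 0.1758, 0.0325]
tcp_rot: [[1.0, 0.003, 0.003], [-0.003, 0.001, 1.0], [0.003, -1.0, 0.001]]
wrist_force: [-0.2, -0.0, -2.4]
opening: 0.213
```

```bash
python3 - <<'E'
from h import *
s=observe();print(s['eef_pos'])
t=snapshot("top");crop(t,130,140,240,230,7,"pics/t7.png")
s=snapshot("scene");crop(s,160,110,280,210,6,"pics/s7.png")
E
```

```text
[0.44206523 0.17583532 0.03246917]
```

View pics/t7.png

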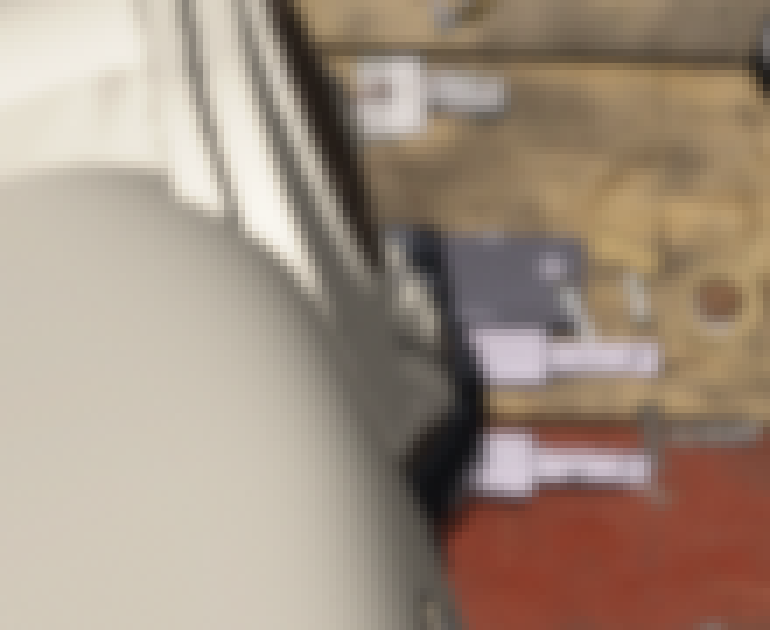

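View pics/s7.png

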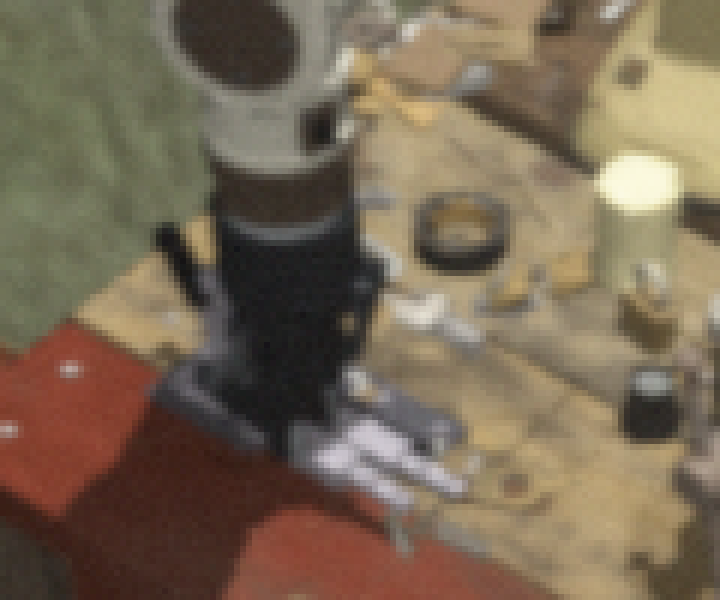

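Call:
send_rows([
  {"offset":[0,-1,-13],"rot":[0,0,0]},
  {"offset":[0,0,-6],"rot":[0,0,0]},
  {"offset":[0,0,-4],"rot":[0,0,0]},
  {"offset":[0,0,-2],"rot":[0,0,0]},
  {"offset":[0,0,0],"rot":[0,0,0]},
  {"offset":[0,0,0],"rot":[0,0,0]},
])

```text
time: 15.8
eef_pos: [0.4406, 0.1746, 0.0072]
tcp_rot: [[1.0, 0.001, 0.002], [-0.002, 0.0, 1.0], [0.001, -1.0, 0.0]]
wrist_force: [-3.5, -1.8, 7.0]
opening: 0.216
```

Call:
send_rows([
  {"offset":[0,0,0],"rot":[0,0,0]},
  {"offset":[0,0,0],"rot":[0,0,0]},
  {"offset":[0,0,5],"rot":[0,0,0]},
  {"offset":[0,0,15],"rot":[0,0,0]},
  {"offset":[0,0,20],"rot":[0,0,0]},
], grip=30)

```text
time: 16.3
eef_pos: [0.4398, 0.1743, 0.0458]
tcp_rot: [[1.0, -0.002, 0.002], [-0.002, -0.001, 1.0], [-0.002, -1.0, -0.001]]
wrist_force: [0.2, 0.3, -1.1]
opening: 0.351
```

Call:
send_rows([
  {"offset":[-15,-2,0],"rot":[0,0,0]},
  {"offset":[-16,-2,0],"rot":[0,0,0]},
  {"offset":[0,0,0],"rot":[0,0,0]},
  {"offset":[0,0,0],"rot":[0,0,0]},
  {"offset":[0,0,-20],"rot":[0,0,0]},
  {"offset":[0,0,-14],"rot":[0,0,0]},
  {"offset":[0,0,-6],"rot":[0,0,0]},
  {"offset":[0,0,0],"rot":[0,0,0]},
], grip=0)

```text
time: 17.1
eef_pos: [0.4096, 0.1704, 0.0051]
tcp_rot: [[1.0, -0.001, 0.002], [-0.002, -0.001, 1.0], [-0.001, -1.0, -0.001]]
wrist_force: [-1.2, -0.2, -1.3]
opening: 0.004
```

Call:
send_rows([
  {"offset":[5,0,0],"rot":[0,0,0]},
  {"offset":[5,0,0],"rot":[0,0,0]},
  {"offset":[5,0,0],"rot":[0,0,0]},
  {"offset":[5,0,0],"rot":[0,0,0]},
  {"offset":[5,0,0],"rot":[0,0,0]},
  {"offset":[2,0,0],"rot":[0,0,0]},
  {"offset":[0,0,0],"rot":[0,0,0]},
])

```text
time: 17.8
eef_pos: [0.437, 0.1706, 0.006]
tcp_rot: [[1.0, 0.0, 0.002], [-0.002, 0.0, 1.0], [0.0, -1.0, 0.0]]
wrist_force: [-2.6, 0.6, 3.5]
opening: 0.003
```

Call:
send_rows([
  {"offset":[2,0,0],"rot":[0,0,0]},
  {"offset":[1,0,0],"rot":[0,0,0]},
  {"offset":[1,0,0],"rot":[0,0,0]},
  {"offset":[0,0,0],"rot":[0,0,0]},
])

```text
time: 18.2
eef_pos: [0.4394, 0.1705, 0.006]
tcp_rot: [[1.0, -0.002, 0.002], [-0.002, 0.0, 1.0], [-0.002, -1.0, 0.0]]
wrist_force: [-4.9, -0.3, 6.3]
opening: -0.001
```

Call:
send_rows([
  {"offset":[1,0,0],"rot":[0,0,0]},
  {"offset":[1,0,0],"rot":[0,0,0]},
  {"offset":[0,0,0],"rot":[0,0,0]},
])

```text
time: 18.5
eef_pos: [0.441, 0.1705, 0.0059]
tcp_rot: [[1.0, -0.003, 0.002], [-0.002, -0.0, 1.0], [-0.003, -1.0, -0.0]]
wrist_force: [-5.9, -0.4, 7.5]
opening: -0.005
```

Call:
send_rows([
  {"offset":[1,0,0],"rot":[0,0,0]},
  {"offset":[1,0,0],"rot":[0,0,0]},
  {"offset":[1,0,0],"rot":[0,0,0]},
  {"offset":[0,0,0],"rot":[0,0,0]},
])

```text
time: 18.9
eef_pos: [0.4414, 0.1704, 0.0059]
tcp_rot: [[1.0, -0.008, 0.001], [-0.001, 0.0, 1.0], [-0.008, -1.0, 0.0]]
wrist_force: [-12.1, 0.2, 12.8]
opening: 0.003
```

Call:
send_rows([
  {"offset":[-10,0,0],"rot":[0,0,0]},
  {"offset":[-8,0,20],"rot":[0,0,0]},
  {"offset":[0,-10,30],"rot":[0,0,0]},
  {"offset":[10,-45,0],"rot":[0,0,0]},
  {"offset":[37,-37,-10],"rot":[0,0,0]},
  {"offset":[0,0,-25],"rot":[0,0,0]},
  {"offset":[0,0,0],"rot":[0,0,0]},
  {"offset":[0,0,0],"rot":[0,0,0]},
])

```text
time: 19.7
eef_pos: [0.4714, 0.0807, 0.0211]
tcp_rot: [[1.0, -0.002, 0.002], [-0.002, -0.0, 1.0], [-0.002, -1.0, -0.001]]
wrist_force: [-0.1, -0.2, -0.2]
opening: 0.005
```

```bash
python3 - <<'E'
from h import *
s=observe();print(s['eef_pos'])
t=snapshot("top");crop(t,130,140,240,230,7,"pics/t8.png")
s=snapshot("scene");crop(s,160,110,280,210,6,"pics/s8.png")
E
```

```text
[0.47140213 0.08070264 0.02106988]
```

View pics/t8.png

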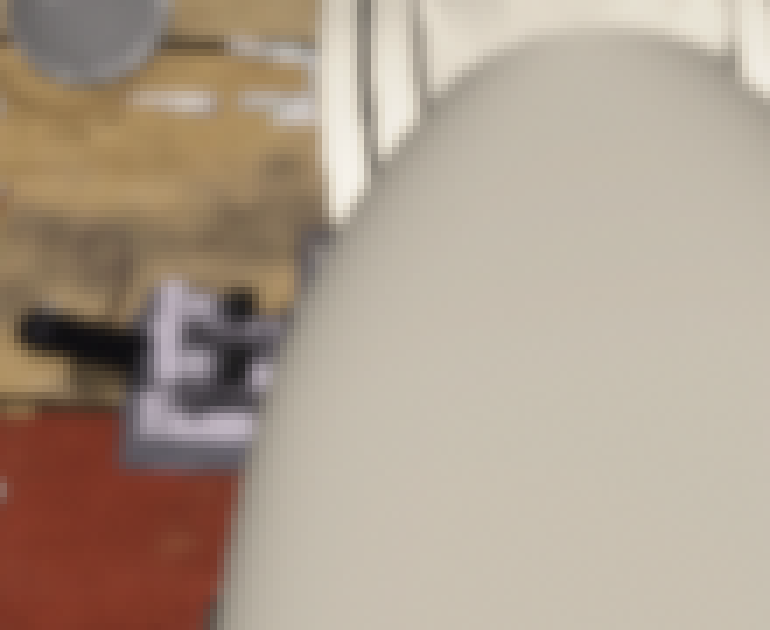

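View pics/s8.png

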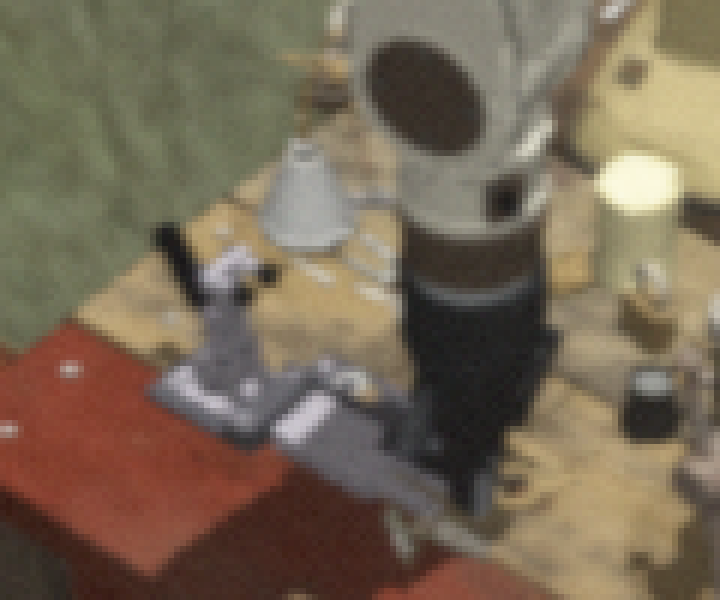

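Call:
send_rows([
  {"offset":[4,0,-8],"rot":[0,0,0]},
  {"offset":[0,0,-7],"rot":[0,0,0]},
  {"offset":[0,0,0],"rot":[0,0,0]},
  {"offset":[0,5,0],"rot":[0,0,0]},
  {"offset":[0,4,0],"rot":[0,0,0]},
  {"offset":[0,2,0],"rot":[0,0,0]},
  {"offset":[0,0,0],"rot":[0,0,0]},
])

```text
time: 20.5
eef_pos: [0.4763, 0.0922, 0.0066]
tcp_rot: [[1.0, 0.0, 0.002], [-0.002, 0.0, 1.0], [0.0, -1.0, 0.0]]
wrist_force: [0.5, 0.4, 0.3]
opening: -0.0
```

Call:
send_rows([
  {"offset":[0,1,0],"rot":[0,0,0]},
  {"offset":[0,1,0],"rot":[0,0,0]},
  {"offset":[0,0,0],"rot":[0,0,0]},
])

```text
time: 20.8
eef_pos: [0.4763, 0.0938, 0.0065]
tcp_rot: [[1.0, 0.0, 0.002], [-0.002, -0.0, 1.0], [0.0, -1.0, -0.0]]
wrist_force: [0.0, -1.5, 0.9]
opening: -0.005
```

Call:
send_rows([
  {"offset":[0,1,0],"rot":[0,0,0]},
  {"offset":[0,1,0],"rot":[0,0,0]},
  {"offset":[0,0,0],"rot":[0,0,0]},
])

```text
time: 21.1
eef_pos: [0.4763, 0.0947, 0.0065]
tcp_rot: [[1.0, 0.0, 0.003], [-0.003, -0.003, 1.0], [0.0, -1.0, -0.003]]
wrist_force: [0.8, -5.9, 0.0]
opening: -0.001
```

Call:
send_rows([
  {"offset":[0,1,0],"rot":[0,0,0]},
  {"offset":[0,1,0],"rot":[0,0,0]},
  {"offset":[0,0,0],"rot":[0,0,0]},
])

```text
time: 21.4
eef_pos: [0.4762, 0.0951, 0.0064]
tcp_rot: [[1.0, 0.0, 0.004], [-0.004, -0.006, 1.0], [0.0, -1.0, -0.006]]
wrist_force: [0.9, -10.3, 1.5]
opening: 0.001
```

Call:
send_rows([
  {"offset":[0,1,0],"rot":[0,0,0]},
  {"offset":[0,1,0],"rot":[0,0,0]},
  {"offset":[0,0,0],"rot":[0,0,0]},
])

```text
time: 21.7
eef_pos: [0.4762, 0.0955, 0.0064]
tcp_rot: [[1.0, 0.0, 0.005], [-0.005, -0.01, 1.0], [0.0, -1.0, -0.01]]
wrist_force: [1.2, -14.1, 2.4]
opening: -0.003
```

Call:
send_rows([
  {"offset":[0,-10,0],"rot":[0,0,0]},
  {"offset":[-13,0,0],"rot":[0,0,0]},
  {"offset":[0,4,0],"rot":[0,0,0]},
  {"offset":[0,2,0],"rot":[0,0,0]},
  {"offset":[0,1,0],"rot":[0,0,0]},
  {"offset":[0,0,0],"rot":[0,0,0]},
])

```text
time: 22.3
eef_pos: [0.4633, 0.0944, 0.0064]
tcp_rot: [[1.0, -0.0, 0.003], [-0.003, -0.007, 1.0], [-0.0, -1.0, -0.007]]
wrist_force: [0.2, -9.7, 2.4]
opening: -0.0
```

Call:
send_rows([
  {"offset":[0,1,0],"rot":[0,0,0]},
  {"offset":[0,1,0],"rot":[0,0,0]},
  {"offset":[0,0,0],"rot":[0,0,0]},
])

```text
time: 22.6
eef_pos: [0.4633, 0.0945, 0.0064]
tcp_rot: [[1.0, -0.0, 0.004], [-0.004, -0.011, 1.0], [-0.0, -1.0, -0.011]]
wrist_force: [-0.7, -15.7, 5.0]
opening: -0.001
```

Call:
send_rows([
  {"offset":[0,1,0],"rot":[0,0,0]},
  {"offset":[0,1,0],"rot":[0,0,0]},
  {"offset":[0,0,0],"rot":[0,0,0]},
])

```text
time: 22.9
eef_pos: [0.4633, 0.0947, 0.0064]
tcp_rot: [[1.0, 0.0, 0.006], [-0.006, -0.015, 1.0], [0.0, -1.0, -0.015]]
wrist_force: [-1.2, -20.4, 5.2]
opening: -0.002
```

Call:
send_rows([
  {"offset":[0,-12,0],"rot":[0,0,0]},
  {"offset":[25,0,0],"rot":[0,0,0]},
  {"offset":[0,4,0],"rot":[0,0,0]},
  {"offset":[0,2,0],"rot":[0,0,0]},
  {"offset":[0,1,0],"rot":[0,0,0]},
  {"offset":[0,0,0],"rot":[0,0,0]},
])

```text
time: 23.5
eef_pos: [0.4891, 0.0947, 0.0069]
tcp_rot: [[1.0, 0.002, 0.002], [-0.002, -0.004, 1.0], [0.002, -1.0, -0.004]]
wrist_force: [2.7, -7.0, 2.2]
opening: -0.003
```

Call:
send_rows([
  {"offset":[0,1,0],"rot":[0,0,0]},
  {"offset":[0,1,0],"rot":[0,0,0]},
  {"offset":[0,0,0],"rot":[0,0,0]},
])

```text
time: 23.8
eef_pos: [0.4889, 0.095, 0.0069]
tcp_rot: [[1.0, 0.002, 0.003], [-0.003, -0.007, 1.0], [0.002, -1.0, -0.007]]
wrist_force: [1.3, -11.6, 2.8]
opening: -0.0
```

Call:
send_rows([
  {"offset":[0,1,0],"rot":[0,0,0]},
  {"offset":[0,1,0],"rot":[0,0,0]},
  {"offset":[0,0,0],"rot":[0,0,0]},
])

```text
time: 24.1
eef_pos: [0.4888, 0.0953, 0.0069]
tcp_rot: [[1.0, 0.002, 0.005], [-0.004, -0.011, 1.0], [0.002, -1.0, -0.011]]
wrist_force: [2.6, -15.7, 3.6]
opening: -0.001
```

Call:
send_rows([
  {"offset":[0,-15,0],"rot":[0,0,0]},
  {"offset":[0,-5,40],"rot":[0,0,0]},
  {"offset":[-30,0,40],"rot":[0,0,0]},
  {"offset":[-50,0,40],"rot":[0,0,0]},
  {"offset":[-40,0,0],"rot":[0,0,0]},
  {"offset":[-40,-20,0],"rot":[0,0,0]},
])

```text
time: 24.7
eef_pos: [0.3382, 0.0614, 0.1185]
tcp_rot: [[1.0, 0.002, -0.002], [0.002, 0.003, 1.0], [0.002, -1.0, 0.003]]
wrist_force: [0.3, -1.7, -0.5]
opening: 0.001
```

```bash
python3 - <<'E'
from h import *
t=snapshot("top");crop(t,140,165,230,220,8,"pics/t9.png");cv2.imwrite("pics/t9full.png",t[:,:,::-1])
s=snapshot("scene");crop(s,180,140,260,200,10,"pics/s9.png")
E
```

```text
(no output)
```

View pics/t9.png

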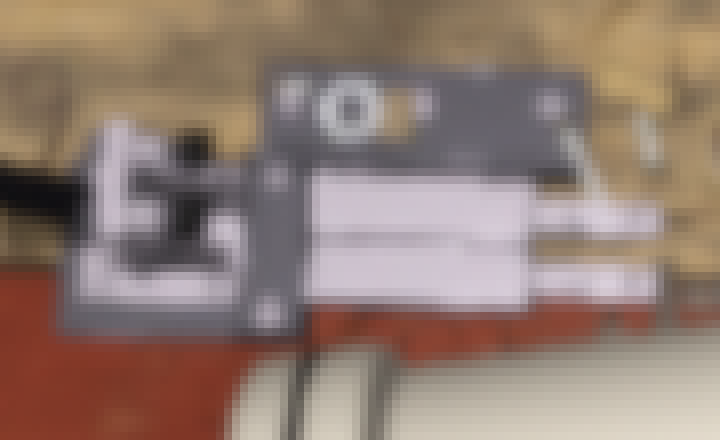

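View pics/s9.png

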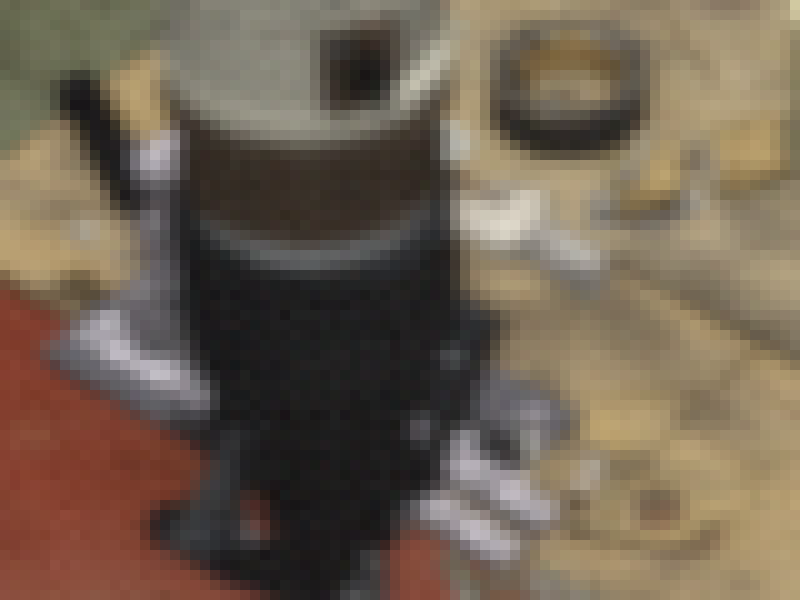

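Call:
send_rows([
  {"offset":[20,40,-20],"rot":[0,0,0]},
  {"offset":[30,40,-30],"rot":[0,0,0]},
  {"offset":[30,30,-30],"rot":[0,0,0]},
  {"offset":[0,0,-20],"rot":[0,0,0]},
  {"offset":[0,0,-12],"rot":[0,0,0]},
  {"offset":[0,0,0],"rot":[0,0,0]},
  {"offset":[8,0,0],"rot":[0,0,0]},
  {"offset":[6,0,0],"rot":[0,0,0]},
  {"offset":[4,0,0],"rot":[0,0,0]},
  {"offset":[0,0,0],"rot":[0,0,0]},
])

```text
time: 25.8
eef_pos: [0.4335, 0.1633, 0.0121]
tcp_rot: [[1.0, 0.003, 0.003], [-0.003, 0.001, 1.0], [0.003, -1.0, 0.001]]
wrist_force: [0.8, 1.1, 0.5]
opening: 0.002
```

Call:
send_rows([
  {"offset":[0,5,-5],"rot":[0,0,0]},
  {"offset":[0,0,0],"rot":[0,0,0]},
  {"offset":[4,0,0],"rot":[0,0,0]},
  {"offset":[3,0,0],"rot":[0,0,0]},
  {"offset":[1,0,0],"rot":[0,0,0]},
  {"offset":[1,0,0],"rot":[0,0,0]},
  {"offset":[0,0,0],"rot":[0,0,0]},
])

```text
time: 26.5
eef_pos: [0.4398, 0.1679, 0.0059]
tcp_rot: [[1.0, -0.002, 0.002], [-0.002, 0.0, 1.0], [-0.002, -1.0, 0.0]]
wrist_force: [-3.7, 0.3, 2.5]
opening: 0.003
```

Call:
send_rows([
  {"offset":[1,0,0],"rot":[0,0,0]},
  {"offset":[1,0,0],"rot":[0,0,0]},
  {"offset":[1,0,0],"rot":[0,0,0]},
  {"offset":[0,0,0],"rot":[0,0,0]},
])

```text
time: 26.9
eef_pos: [0.4414, 0.1677, 0.0058]
tcp_rot: [[1.0, -0.005, 0.002], [-0.002, -0.0, 1.0], [-0.005, -1.0, -0.0]]
wrist_force: [-8.4, 0.3, 5.9]
opening: 0.001
```

Call:
send_rows([
  {"offset":[1,0,0],"rot":[0,0,0]},
  {"offset":[1,0,0],"rot":[0,0,0]},
  {"offset":[1,0,0],"rot":[0,0,0]},
  {"offset":[0,0,0],"rot":[0,0,0]},
])

```text
time: 27.3
eef_pos: [0.4417, 0.1676, 0.0057]
tcp_rot: [[1.0, -0.01, 0.001], [-0.001, -0.0, 1.0], [-0.01, -1.0, -0.0]]
wrist_force: [-13.9, 0.0, 11.6]
opening: -0.002
```

Call:
send_rows([
  {"offset":[-12,0,0],"rot":[0,0,0]},
  {"offset":[-15,-10,30],"rot":[0,0,0]},
  {"offset":[-30,-30,40],"rot":[0,0,0]},
  {"offset":[-40,-30,30],"rot":[0,0,0]},
  {"offset":[-20,-45,0],"rot":[0,0,0]},
  {"offset":[0,-45,0],"rot":[0,0,0]},
  {"offset":[0,-45,0],"rot":[0,0,0]},
  {"offset":[0,-40,0],"rot":[0,0,0]},
])

```text
time: 28.1
eef_pos: [0.3409, -0.0708, 0.097]
tcp_rot: [[1.0, 0.005, 0.002], [-0.002, -0.002, 1.0], [0.005, -1.0, -0.002]]
wrist_force: [1.3, -0.2, -0.2]
opening: 0.002
```

```bash
python3 - <<'E'
from h import *
t=snapshot("top");crop(t,140,165,230,220,8,"pics/t10.png");cv2.imwrite("pics/t10full.png",t[:,:,::-1])
s=snapshot("scene");crop(s,180,140,260,200,10,"pics/s10.png");cv2.imwrite("pics/s10full.png",s[:,:,::-1])
E
```

```text
(no output)
```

View pics/t10.png

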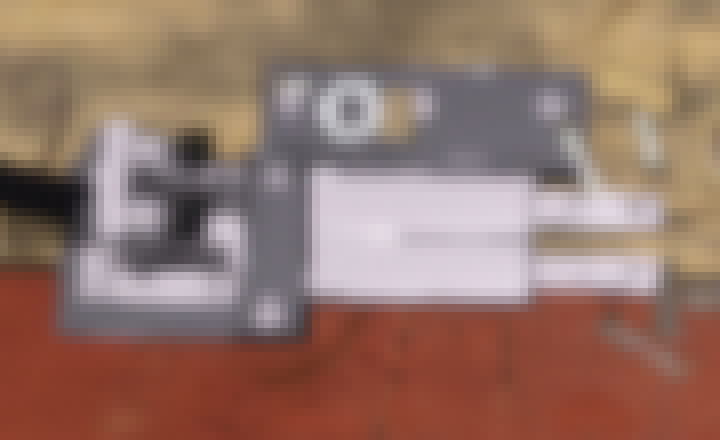

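View pics/s10.png

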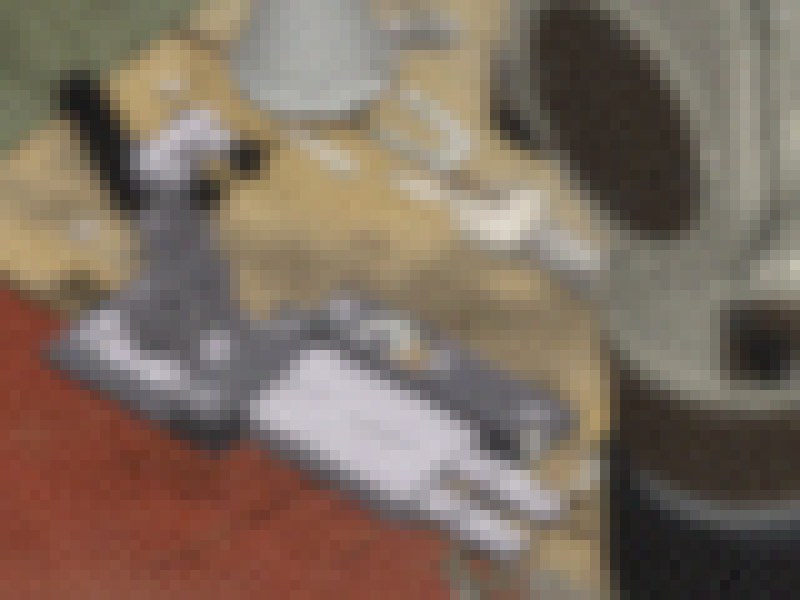

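Call:
send_rows([
  {"offset":[0,45,0],"rot":[0,0,0]},
  {"offset":[0,45,0],"rot":[0,0,0]},
  {"offset":[20,45,0],"rot":[0,0,0]},
  {"offset":[45,15,-20],"rot":[0,0,0]},
  {"offset":[45,0,-20],"rot":[0,0,0]},
  {"offset":[22,0,-20],"rot":[0,0,0]},
  {"offset":[0,0,-15],"rot":[0,0,0]},
  {"offset":[0,0,0],"rot":[0,0,0]},
  {"offset":[0,0,0],"rot":[0,0,0]},
])

```text
time: 29.1
eef_pos: [0.47, 0.0817, 0.0216]
tcp_rot: [[1.0, -0.001, 0.001], [-0.001, -0.0, 1.0], [-0.001, -1.0, -0.0]]
wrist_force: [-0.1, 0.1, 0.2]
opening: -0.001
```

Push bolt 2's tail alone first, centred on it.

Call:
send_rows([
  {"offset":[-8,0,-8],"rot":[0,0,0]},
  {"offset":[0,0,-7],"rot":[0,0,0]},
  {"offset":[0,5,0],"rot":[0,0,0]},
  {"offset":[0,4,0],"rot":[0,0,0]},
  {"offset":[0,2,0],"rot":[0,0,0]},
  {"offset":[0,2,0],"rot":[0,0,0]},
  {"offset":[0,0,0],"rot":[0,0,0]},
])

```text
time: 29.8
eef_pos: [0.4629, 0.0942, 0.007]
tcp_rot: [[1.0, 0.001, 0.002], [-0.002, -0.0, 1.0], [0.001, -1.0, -0.0]]
wrist_force: [0.1, -0.8, 1.3]
opening: 0.001
```

Call:
send_rows([
  {"offset":[0,1,0],"rot":[0,0,0]},
  {"offset":[0,1,0],"rot":[0,0,0]},
  {"offset":[0,1,0],"rot":[0,0,0]},
  {"offset":[0,0,0],"rot":[0,0,0]},
])

```text
time: 30.2
eef_pos: [0.4628, 0.0945, 0.0069]
tcp_rot: [[1.0, 0.001, 0.004], [-0.004, -0.006, 1.0], [0.001, -1.0, -0.006]]
wrist_force: [1.2, -9.5, 2.5]
opening: 0.001
```

Call:
send_rows([
  {"offset":[0,1,0],"rot":[0,0,0]},
  {"offset":[0,1,0],"rot":[0,0,0]},
  {"offset":[0,1,0],"rot":[0,0,0]},
  {"offset":[0,0,0],"rot":[0,0,0]},
])

```text
time: 30.6
eef_pos: [0.4628, 0.0947, 0.0069]
tcp_rot: [[1.0, 0.001, 0.006], [-0.006, -0.012, 1.0], [0.001, -1.0, -0.012]]
wrist_force: [0.9, -17.2, 4.8]
opening: 0.0
```

Call:
send_rows([
  {"offset":[0,-14,0],"rot":[0,0,0]},
  {"offset":[-10,0,35],"rot":[0,0,0]},
  {"offset":[-30,40,10],"rot":[0,0,0]},
  {"offset":[0,45,-15],"rot":[0,0,0]},
  {"offset":[0,0,-20],"rot":[0,0,0]},
  {"offset":[0,0,-10],"rot":[0,0,0]},
  {"offset":[5,0,-2],"rot":[0,0,0]},
  {"offset":[5,0,0],"rot":[0,0,0]},
  {"offset":[5,0,0],"rot":[0,0,0]},
  {"offset":[2,0,0],"rot":[0,0,0]},
  {"offset":[1,0,0],"rot":[0,0,0]},
  {"offset":[0,0,0],"rot":[0,0,0]},
])

```text
time: 31.8
eef_pos: [0.4408, 0.17, 0.0048]
tcp_rot: [[1.0, -0.001, 0.003], [-0.003, -0.0, 1.0], [-0.001, -1.0, -0.0]]
wrist_force: [-3.2, -0.9, 4.3]
opening: -0.0
```

Call:
send_rows([
  {"offset":[1,0,0],"rot":[0,0,0]},
  {"offset":[1,0,0],"rot":[0,0,0]},
  {"offset":[1,0,0],"rot":[0,0,0]},
  {"offset":[0,0,0],"rot":[0,0,0]},
])

```text
time: 32.2
eef_pos: [0.4411, 0.1699, 0.0047]
tcp_rot: [[1.0, -0.005, 0.002], [-0.002, -0.0, 1.0], [-0.005, -1.0, -0.0]]
wrist_force: [-9.2, -1.5, 13.1]
opening: -0.002
```

Call:
send_rows([
  {"offset":[-10,0,0],"rot":[0,0,0]},
  {"offset":[-10,0,30],"rot":[0,0,0]},
  {"offset":[0,0,50],"rot":[0,0,0]},
  {"offset":[0,0,50],"rot":[0,0,0]},
  {"offset":[0,20,45],"rot":[0,0,0]},
  {"offset":[20,40,0],"rot":[0,0,0]},
  {"offset":[30,40,0],"rot":[0,0,0]},
  {"offset":[0,0,0],"rot":[0,0,0]},
])

```text
time: 33.0
eef_pos: [0.4776, 0.2751, 0.1784]
tcp_rot: [[1.0, 0.004, -0.001], [0.001, 0.003, 1.0], [0.004, -1.0, 0.003]]
wrist_force: [-0.9, -0.8, 0.1]
opening: -0.002
```

```bash
python3 - <<'E'
from h import *
s=observe();print(s['eef_pos'],s['joint_positions'])
im=snapshot("scene");crop(im,150,90,250,190,6,"pics/s11.png")
t=snapshot("top");crop(t,110,140,220,220,7,"pics/t11.png")
print("oiler",onz("top",[[143,140],[200,152]],.05))
# expected handle tip and jig points
J=np.array([.496,.2165,0])
P=J+np.array([[-.02,.072,.098],[-.02,.078,.108],[-.02,.126,.051],[0,0,.022]])
print(proj("scene",P),proj("top",P))
E
```

```text
[0.47764895 0.27505064 0.17842894] [2.99204766e+01 2.09196237e+01 2.18160096e+00 7.10044395e+01
 2.66884773e-02 1.19853439e+02]
oiler [[0.60151891 0.30444847 0.05      ]
 [0.57522356 0.16075296 0.05      ]]
[[188.7569574  149.19670519]
 [187.13193499 146.13722518]
 [178.24700261 153.22871006]
 [210.54253616 171.87312802]] [[139.01153844 186.22084909]
 [135.03486991 185.32104118]
 [122.91298412 189.09086371]
 [177.53441557 184.90617745]]
```

View pics/s11.png

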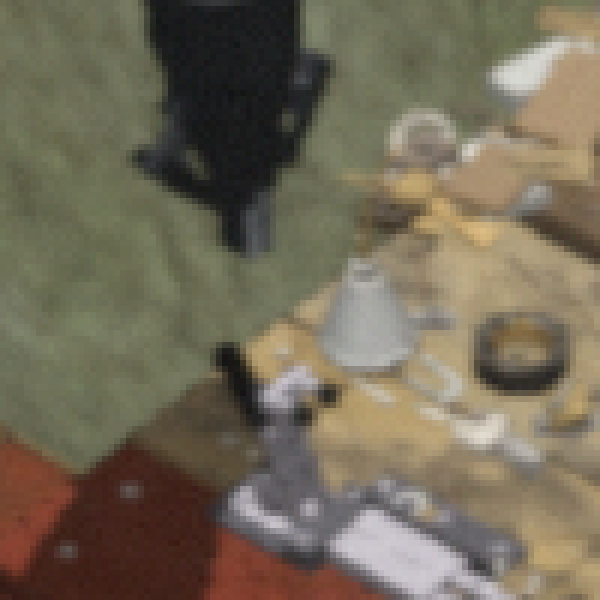

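View pics/t11.png

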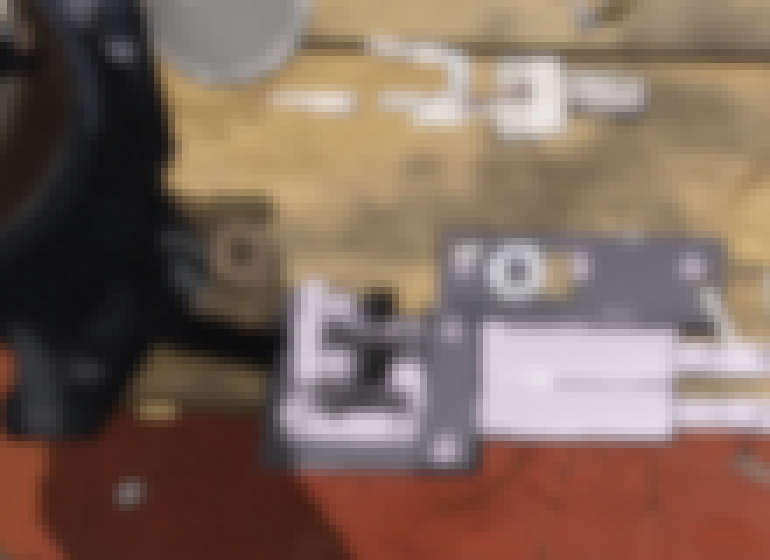

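Call:
send_rows([
  {"offset":[0,0,-30],"rot":[0,0,0]},
  {"offset":[0,0,-25],"rot":[0,0,0]},
  {"offset":[0,0,-12],"rot":[0,0,0]},
  {"offset":[0,0,-6],"rot":[0,0,0]},
  {"offset":[0,0,0],"rot":[0,0,0]},
])

```text
time: 33.6
eef_pos: [0.4737, 0.2697, 0.1065]
tcp_rot: [[1.0, -0.001, 0.003], [-0.003, -0.0, 1.0], [-0.001, -1.0, -0.0]]
wrist_force: [0.2, -0.1, -0.1]
opening: 0.002
```

Call:
send_rows([
  {"offset":[2,5,-4],"rot":[0,0,0]},
  {"offset":[0,5,-3],"rot":[0,0,0]},
  {"offset":[0,6,-2],"rot":[0,0,0]},
  {"offset":[0,6,-2],"rot":[0,0,0]},
  {"offset":[0,0,0],"rot":[0,0,0]},
])

```text
time: 34.1
eef_pos: [0.4759, 0.2935, 0.0953]
tcp_rot: [[1.0, -0.0, 0.001], [-0.001, 0.0, 1.0], [-0.0, -1.0, 0.0]]
wrist_force: [0.7, 0.2, 0.6]
opening: 0.0
```

Call:
send_rows([
  {"offset":[0,4,-4],"rot":[0,0,0]},
  {"offset":[0,4,-4],"rot":[0,0,0]},
  {"offset":[0,0,0],"rot":[0,0,0]},
])

```text
time: 34.4
eef_pos: [0.4755, 0.3007, 0.0867]
tcp_rot: [[1.0, -0.001, 0.002], [-0.002, -0.0, 1.0], [-0.001, -1.0, -0.0]]
wrist_force: [0.4, -0.7, 0.5]
opening: 0.004
```

```bash
python3 - <<'E'
from h import *
s=observe();print(s['eef_pos'],s['wrist_force'])
im=snapshot("scene");crop(im,150,90,250,190,6,"pics/s12.png")
E
```

```text
[0.47554845 0.30065296 0.08666777] [ 0.41245587 -0.67797203  0.47398913]
```

View pics/s12.png

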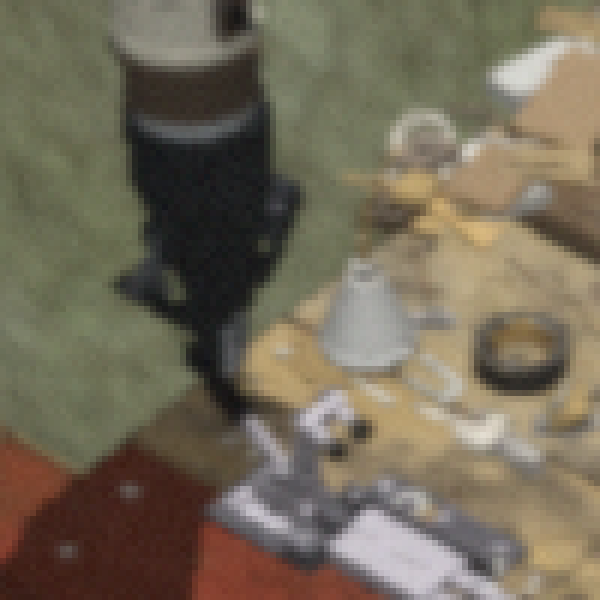

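Call:
send_rows([
  {"offset":[0,6,-3],"rot":[0,0,0]},
  {"offset":[0,6,-3],"rot":[0,0,0]},
  {"offset":[0,6,-4],"rot":[0,0,0]},
  {"offset":[0,6,-4],"rot":[0,0,0]},
  {"offset":[0,2,-5],"rot":[0,0,0]},
  {"offset":[0,2,-5],"rot":[0,0,0]},
  {"offset":[0,0,0],"rot":[0,0,0]},
])

```text
time: 35.15
eef_pos: [0.4759, 0.3288, 0.0625]
tcp_rot: [[1.0, -0.001, 0.002], [-0.002, -0.0, 1.0], [-0.001, -1.0, -0.0]]
wrist_force: [0.1, 0.7, 0.6]
opening: 0.004
```

Call:
send_rows([
  {"offset":[0,1,-4],"rot":[0,0,0]},
  {"offset":[0,1,-4],"rot":[0,0,0]},
  {"offset":[0,0,-3],"rot":[0,0,0]},
  {"offset":[0,0,-2],"rot":[0,0,0]},
  {"offset":[0,0,0],"rot":[0,0,0]},
])

```text
time: 35.65
eef_pos: [0.476, 0.3303, 0.0503]
tcp_rot: [[1.0, -0.0, 0.002], [-0.002, -0.0, 1.0], [-0.0, -1.0, -0.0]]
wrist_force: [-0.2, 0.0, 0.4]
opening: -0.004
```

```bash
python3 - <<'E'
from h import *
s=observe();print(s['eef_pos'],s['wrist_force'])
im=snapshot("scene");crop(im,150,110,250,190,7,"pics/s13.png")
E
```

```text
[0.47603838 0.33029052 0.05026296] [-0.18037635  0.00041752  0.36427198]
```

View pics/s13.png

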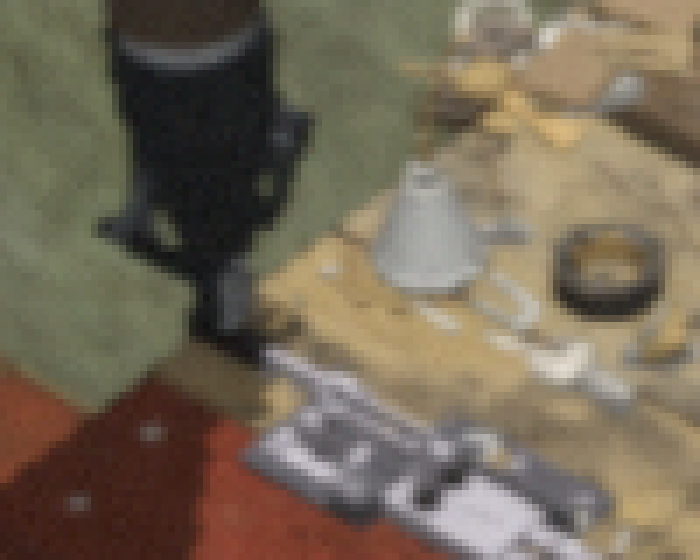

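Call:
send_rows([
  {"offset":[0,0,-2],"rot":[0,0,0]},
  {"offset":[0,0,-2],"rot":[0,0,0]},
  {"offset":[0,0,0],"rot":[0,0,0]},
])

```text
time: 36.0
eef_pos: [0.4764, 0.3308, 0.0484]
tcp_rot: [[1.0, 0.001, 0.002], [-0.002, 0.001, 1.0], [0.001, -1.0, 0.001]]
wrist_force: [-3.5, -1.0, 11.0]
opening: 0.002
```

Call:
send_rows([
  {"offset":[0,0,-1],"rot":[0,0,0]},
  {"offset":[0,0,-1],"rot":[0,0,0]},
  {"offset":[0,0,0],"rot":[0,0,0]},
])

```text
time: 36.3
eef_pos: [0.4764, 0.331, 0.0477]
tcp_rot: [[1.0, 0.002, 0.002], [-0.002, 0.002, 1.0], [0.002, -1.0, 0.002]]
wrist_force: [-5.9, -2.0, 18.9]
opening: 0.001
```

Call:
send_rows([
  {"offset":[0,0,10],"rot":[0,0,0]},
  {"offset":[0,0,30],"rot":[0,0,0]},
  {"offset":[0,0,45],"rot":[0,0,0]},
  {"offset":[0,0,45],"rot":[0,0,0]},
  {"offset":[-45,0,15],"rot":[0,0,0]},
  {"offset":[-45,0,0],"rot":[0,0,0]},
  {"offset":[-45,15,0],"rot":[0,0,0]},
  {"offset":[-45,20,0],"rot":[0,0,0]},
  {"offset":[-45,20,0],"rot":[0,0,0]},
  {"offset":[0,30,0],"rot":[0,0,0]},
  {"offset":[0,0,0],"rot":[0,0,0]},
])

```text
time: 37.4
eef_pos: [0.2499, 0.4184, 0.1898]
tcp_rot: [[1.0, 0.001, -0.003], [0.003, 0.003, 1.0], [0.001, -1.0, 0.003]]
wrist_force: [0.5, -1.2, 0.6]
opening: -0.004
```

```bash
python3 - <<'E'
from h import *
t=snapshot("top");crop(t,110,150,220,220,7,"pics/t14.png");cv2.imwrite("pics/t14full.png",t[:,:,::-1])
s=snapshot("scene");crop(s,160,120,250,190,8,"pics/s14.png")
J=np.array([.496,.2165,0])
P=J+np.array([[-.02,.126,.051],[-.02,.138,.047],[0,-.11,.012],[-.02,-.022,.03]])
print(proj("scene",P),proj("top",P))
E
```

```text
[[178.24700261 153.22871006]
 [175.81011473 152.67395124]
 [236.05678262 188.26390328]
 [211.53005758 176.23515947]] [[122.91298412 189.09086371]
 [118.62991232 189.22347033]
 [221.68343272 187.05684244]
 [185.20697123 192.51412211]]
```

View pics/t14.png

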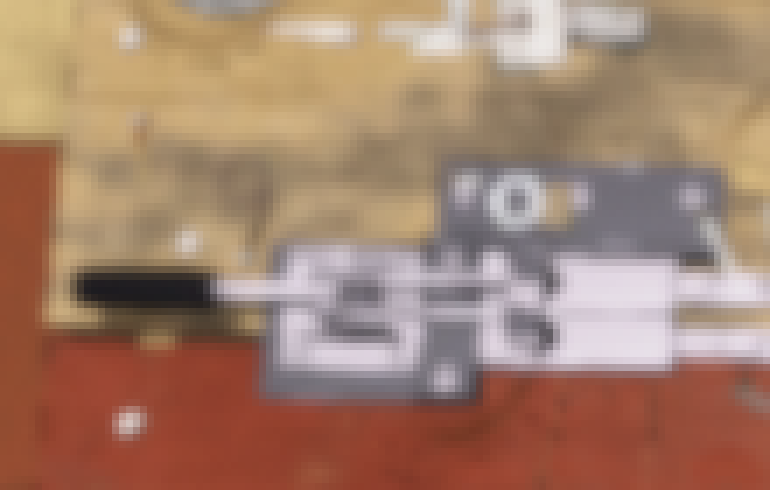

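View pics/s14.png

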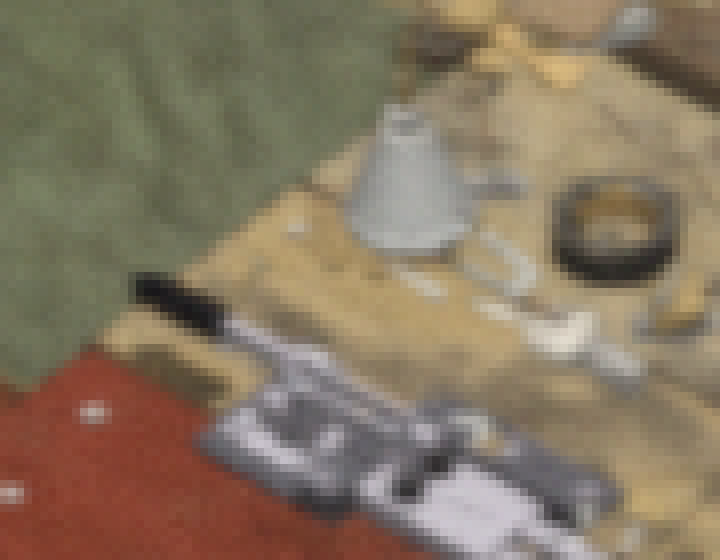

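View pics/t14full.png

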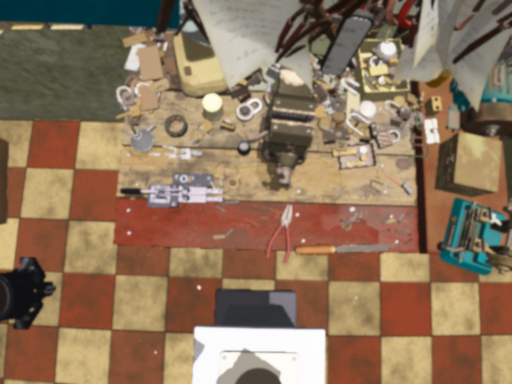

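```bash
python3 - <<'E'
from station import *
print(observe()['time'],finish_job())
E
```

```text
the job is handed in; nothing more can be done
37.5 None
```

Both bolts are in the jig, stumps up, tails towards -y and side by side. The toggle clamp is pressed right down, and I handed the job in at 37.5 s of the 72 s allowed. The rim lock, file and oil can were not touched, and the last top picture shows them in place.

- **Placing:** I carried each bolt round in front of the vice and laid it before the fence. I pushed it sideways with the closed fingers until the force rose to about 10–14 N. I pushed the tails until both heads met the stop (about 15–20 N), then pressed the pair against the fence once more.
- **Clamp:** I followed the handle down until it met its stop. The last press read 19 N, where the handle needs 6 N at most.
- **Last pictures:** the handle is level, one foot is on each head, the heads are together along the fence, and their tail-side ends are level with each other.

What disagreed or stayed unchecked:
- **Bolt directions:** the task says the bolts start opposite ways round, but both pictures showed both heads pointing away from the robot. I gave both the same quarter turn.
- **Stop contact:** the two tail pushes ended about 0.8 mm apart, bolt 1 at y = 0.0953 and bolt 2 at 0.0945. I pushed bolt 2 again and it stopped at the same place, so I take both as home.
- **Tightness:** the pictures resolve about 1 mm at best, so how tight the bolts sit rests on the push forces.

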